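Rebuild the solvent filter stack

TASK

Rebuild the solvent filter on its steel base, upright and centred, from the bottom up, letting go of each part before fetching the next: first draw the screen plate straight out of its slide rack by the upright tab, keeping it level so it does not bind, and lay it flat between the base's rails with the tab to the open side; then stand the wide copper cartridge on the middle of the screen, nest the slim steel canister in the cartridge's top, and close the canister with the white cap. Leave the bottle, jar and wrench where they are.

Things in the scene. Friction and masses are not known exactly. Their poses are not given: they have to be found in the camera images.
- screen_centre (a point): Loose steel screen plate, 60 mm square, 6 thick, round mesh in its middle. Point: centre of the square, mid-thickness; z up, x from tab to square. To -x runs a stem 22 wide, 6 thick, ending in an upright black tab: axis 86 mm from the point, 12 thick (x), 24 wide (y), top 41 mm above the point. Pinch the tab along x, fingertips above the stem (its top is 3 mm above the point). 0.14 kg. Starts in the rack.
- rack: Fixed aluminium slide rack, 90 mm wide (y), 74 long, 31.5 high. Channel floor 20 mm up, 63.6 wide, 7.5 high, closed at the back (+x), open at -x; dark lips reach 8 mm over the channel from each side, so the plate leaves only by sliding level along -x and is clear to lift after 65 mm. 42 mm of room between tab and block. Origin: underside, below the centre of the parked plate's square.
- seat (a point): Fixed steel filter base, 110 x 110 x 20 mm. Point: centre of the flat seat on its top face, 20 mm above the table; x towards the rear rail, z up. Dark rails 8 mm high and wide: two at the sides (+y, -y, 70 mm between them) and one at the rear (inner face 35 mm from the point); -x is open. The plate's square goes centred on this point, stem and tab out over the open -x side.
- cartridge_centre (a point): Drying cartridge, loose: wide upright copper cylinder, 58 mm across, 50 high, with two thin steel bands; recess in its top 52 mm wide, 7 deep. Point: on its axis, half-way up (25 mm above its underside). 0.30 kg. It goes upright on the middle of the screen plate.
- canister_centre (a point): Filter canister, loose: slim upright steel cylinder, 40 mm across, 60 high; recess in its top 34 mm wide, 8 deep. Point: on its axis, half-way up (30 mm above its underside). 0.18 kg. Nested, its foot stands on the floor of the cartridge's recess.
- cap_knob (a point): Cap, loose, white plastic, standing on its stem. From below: stem 23 mm across, 6 high; flange 46 across, 8 thick; round knob 24 across, 38 high (52 in all). Point: on the axis in the knob, 36 mm above the stem's underside, 22 above the flange's top: grip here. 0.07 kg. Closed, its stem is inside the canister's recess and its flange lies on the rim.
- bottle_centre (a point): Amber glass bottle with black cap, bystander, 56 mm across, 110 mm high, standing. Point half-way up. Do not disturb.
- jar_centre (a point): Clear jar with white lid, bystander, 60 mm across, 70 mm high, standing. Point half-way up. Do not disturb.
- wrench: Steel wrench about 160 mm long lying on the table along its x, bystander. Origin at its middle on the underside. Do not disturb.

How it is judged:
On the way, in this order (a step that is already met when the one before it is completed fails the run):
1. the screen plate lies flat on the base between the rails, released (horizontal distance between screen_centre and seat below 0.01 m and z of screen_centre in the frame of seat between -0.001 and 0.006 m and angle between screen_centre's own z axis and vertical below 0.06 rad and angle between the x axis of screen_centre and the x axis of seat, either way round below 0.2 rad and contact force between the fingers and screen below 0.5 N), for 0.2 s.
2. the copper cartridge stands on the middle of the screen, released (horizontal distance between each of screen_centre, cartridge_centre and seat below 0.01 m and z of screen_centre in the frame of seat between -0.001 and 0.006 m and angle between each of screen_centre, cartridge_centre's own z axis and vertical below 0.06 rad and angle between the x axis of screen_centre and the x axis of seat, either way round below 0.2 rad and z of cartridge_centre in the frame of seat between 0.027 and 0.034 m and contact force between the fingers and cartridge below 0.5 N), for 0.2 s.
3. the steel canister stands nested in the cartridge's recess, released (horizontal distance between each of screen_centre, cartridge_centre and seat below 0.01 m and z of screen_centre in the frame of seat between -0.001 and 0.006 m and angle between each of screen_centre, cartridge_centre's own z axis and vertical below 0.06 rad and angle between the x axis of screen_centre and the x axis of seat, either way round below 0.2 rad and z of cartridge_centre in the frame of seat between 0.027 and 0.034 m and horizontal distance between canister_centre and cartridge_centre below 0.009 m and z of canister_centre in the frame of cartridge_centre between 0.044 and 0.051 m and angle between canister_centre's own z axis and vertical below 0.08 rad and contact force between the fingers and canister below 0.5 N), for 0.2 s.
4. the cap sits on the canister, stem inside and flange on the rim, released (horizontal distance between each of screen_centre, cartridge_centre and seat below 0.01 m and z of screen_centre in the frame of seat between -0.001 and 0.006 m and angle between each of screen_centre, cartridge_centre's own z axis and vertical below 0.06 rad and angle between the x axis of screen_centre and the x axis of seat, either way round below 0.2 rad and z of cartridge_centre in the frame of seat between 0.027 and 0.034 m and horizontal distance between canister_centre and cartridge_centre below 0.009 m and z of canister_centre in the frame of cartridge_centre between 0.044 and 0.051 m and angle between canister_centre's own z axis and vertical below 0.08 rad and horizontal distance between cap_knob and canister_centre below 0.009 m and z of cap_knob in the frame of canister_centre between 0.056 and 0.063 m and angle between cap_knob's own z axis and vertical below 0.1 rad and contact force between the fingers and cap below 0.5 N), for 0.2 s.
At the end, for the whole second after the job is handed in: The plate lies flat on the seat (within 10 mm and 11 degrees), the cartridge upright on it (within 10 mm of the seat's centre), the canister in the cartridge's recess, the cap's stem in the canister's recess with its flange on the rim; all released and at rest (horizontal distance between each of screen_centre, cartridge_centre and seat below 0.01 m and z of screen_centre in the frame of seat between -0.001 and 0.006 m and angle between each of screen_centre, cartridge_centre's own z axis and vertical below 0.06 rad and angle between the x axis of screen_centre and the x axis of seat, either way round below 0.2 rad and z of cartridge_centre in the frame of seat between 0.027 and 0.034 m and horizontal distance between canister_centre and cartridge_centre below 0.009 m and z of canister_centre in the frame of cartridge_centre between 0.044 and 0.051 m and angle between canister_centre's own z axis and vertical below 0.08 rad and horizontal distance between cap_knob and canister_centre below 0.009 m and z of cap_knob in the frame of canister_centre between 0.056 and 0.063 m and angle between cap_knob's own z axis and vertical below 0.1 rad and linear speed of each of screen, cartridge, canister, cap below 0.02 m/s); the robot touches nothing.
It fails at once if the screen plate is tipped more than 17 degrees out of level (angle between screen_centre's own z axis and vertical above 0.3 rad).
It fails at once if the bottle is disturbed (moved 30 mm or tipped over) (distance of bottle_centre from where it was at the start of the episode above 0.03 m or angle between bottle_centre's own z axis and vertical above 0.5 rad).
It fails at once if the jar is disturbed (moved 30 mm or tipped over) (distance of jar_centre from where it was at the start of the episode above 0.03 m or angle between jar_centre's own z axis and vertical above 0.5 rad).
It fails at once if the wrench is moved 30 mm (distance of wrench from where it was at the start of the episode above 0.03 m).
It also fails if it takes over 128 s, if anything falls off the work surface, if the arm or the gripper's body presses on something with over 40 N, if the wrist force passes 120 N, or if a joint passes its speed limit or range.

ROBOT

A 7-joint arm with a two-finger parallel gripper is mounted at the origin on the work surface. World frame = base frame: x ahead of the robot, y to its left, z up, the work surface at z = 0. Lengths are in m, angles in rad, forces in N, time in s.
With the tool pointing down it reaches from about 0.425 to 0.875 m from the base axis. Payload 4.7 kg.
Tool frame: the origin (TCP) lies on the centre line of the jaws, within the pads' length; the fingertips stand 19 mm ahead of it and the grasp point (between the pads) is the TCP (ctrl.nose_length is the distance from the TCP to the fingertips, in m); z points along the fingers, x is the direction in which the jaws open and shut, and the axes are right-handed (so a half turn about z gives the same grasp; the last joint's range is limited). The gripper opens to 87 mm and grips with 3 to 60 N. Pads are 19 mm wide; open, the fingers measure 117 mm over their backs; the gripper's body (75 mm by 190 mm) begins 51 mm behind the grasp point.
Start: joints at [-1.223, 0.321, -0.07, 1.45, 0.023, 1.371, -0.057], TCP at [0.213, 0.614, 0.214] pointing down, gripper open.
Joint ranges: [-2.86, 2.86], [-0.3, 2.09], [-1.38, 1.24], [0.06, 2.45], [-1.56, 4.7], [0.09, 2.05], [-2.69, 2.69]. Speed limits (rad/s): [2.57, 2.57, 3.14, 3.14, 3.14, 3.14, 3.14].

INTERFACE

Orientations are given as a rotation vector (axis times angle).
In Python, from bench import ctrl gives the robot as it stands. The module is installed in compiled form; this text tells all that it offers.
- The arm moves only by the shell command python3 -m crank 'ROWS' [OPENING] [FORCE]. ROWS is a JSON object of lists of equal length, an entry for each row: "dp": the shift along the tool's x, y, z in cm, a list of three; "delta_rot": the turn, a rotation vector about the tool's x, y, z in rad, a list of three. In form: {"dp": [[x, y, z], ...], "delta_rot": [[rx, ry, rz], ...]}. A call has exactly 8 rows; each row shifts and turns the commanded pose from where the row before left it, along the tool's axes as they then stand; what a row does not reach is not made up. A row lasts 1/10 s, in which the tool goes at most 50 mm and 8.59 degrees, less where a joint would pass 70% of its speed; a pose out of reach is approached as far as the arm can. A call with a gripper value outside its range is refused whole. OPENING is the finger opening in cm, from 0 to 8.7, set as the call begins (- or left out, the last holds). The fingers move at their own pace and stop on an object; FORCE is the grip in N (left out, the last holds). Time passes only in rows, so rows that do not move let the fingers close, or fill a call up. It gives the time, the measured TCP pose, the force and the opening at its end, in the units of the state.
- ctrl.get_state(): the state, without advancing time (a new reading comes with each control period).
- ctrl.get_image(name): name is "side" or "top"; returns the picture (420x560x3 uint8, blue, green, red); there is no depth.
- ctrl.camera_info(name): a dict with "camera_matrix" (3x3 intrinsics, pixels), "D" ([k1, k2, p1, p2, k3] as OpenCV has them; the pictures are not rectified), "xyz" and "orientation" of the camera in the world. Camera axes: x right, y down, z forward; pixel columns grow to the right and rows downward; lengths in m; the calibration is good to about 2 mm. A picture is of the moment at which its call begins. camera_info takes no time and is no camera call.
- ctrl.close_job(): hands the job in, once; it reports no verdict.
The state is a dict: "time": time; "joint_positions": joint angles; "qd": joint speeds; "joint_torque": joint torques, N m; "position": TCP position; "tool_rot": TCP orientation; "ft_force": force on the tool from outside, world axes, zero at the start; "torque": the same for the moment, N m; "grip_width": opening from 0.0 (shut) to 1.0 (fully open).
Only numpy, scipy, OpenCV 4.12 (cv2) and the standard library are available. Lean on these libraries where they do the work, as an engineer would, in place of code of your own. Each camera call takes 0.05 s, during which the arm holds its last target.

## Working session

There is one attempt and no reset: what is moved stays moved. The work goes in short steps, Python scripts to look and compute and a shell command to move; the robot and the scene stay as the last step left them, time stands still between calls to the robot, and variables do not carry over. Pictures are saved under pics/ and viewed, and the job is handed in when it is done.

```bash
mkdir -p pics; ls
python3 - <<'E'
from bench import ctrl
import cv2
print(ctrl.get_state())
for n in("side","top"):
    print(n,ctrl.camera_info(n)); cv2.imwrite(f"pics/{n}0.png",ctrl.get_image(n))
E
```

```text
pics
{'time': 0.0, 'joint_positions': array([-1.22291515,  0.32180134, -0.07006966,  1.45169398,  0.02262042,
        1.37080415, -0.05688767]), 'qd': array([ 6.24726770e-04, -3.70050692e-05, -9.95491766e-04, -9.69510030e-04,
       -4.48196021e-04,  1.04950132e-03, -2.62292197e-04]), 'joint_torque': array([-2.81568697e-05, -4.91287887e+01, -4.03707102e-01, -3.12529242e+01,
       -6.38203346e-02,  4.36160259e-02,  1.47057831e-04]), 'position': array([0.21282595, 0.61355565, 0.21336597]), 'tool_rot': array([ 2.55857697e+00,  1.82089643e+00, -2.33758888e-03]), 'ft_force': array([ 0.40185459, -0.84081655, -0.0021436 ]), 'torque': array([-0.01311216, -0.09424777, -0.0045795 ]), 'grip_width': 0.9994559648622416}
side {'camera_matrix': array([[416.06057982,   0.        , 281.82017387],
       [  0.        , 416.06057982, 211.85946618],
       [  0.        ,   0.        ,   1.        ]]), 'D': array([-0.00775956,  0.        ,  0.        ,  0.        ,  0.        ]), 'xyz': array([ 0.09612964, -0.72970357,  0.82339593]), 'orientation': array([-2.19532542,  0.68598287, -0.30846816])}
top {'camera_matrix': array([[444.2968877 ,   0.        , 277.41338437],
       [  0.        , 444.2968877 , 215.12822033],
       [  0.        ,   0.        ,   1.        ]]), 'D': array([-0.01811997,  0.        ,  0.        ,  0.        ,  0.        ]), 'xyz': array([ 0.44716033, -0.00180806,  1.05404677]), 'orientation': array([-2.14364398,  2.16289173, -0.13222559])}
```

View pics/top0.png

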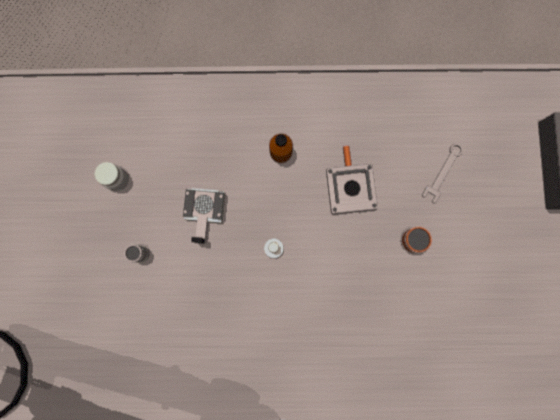

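View pics/side0.png

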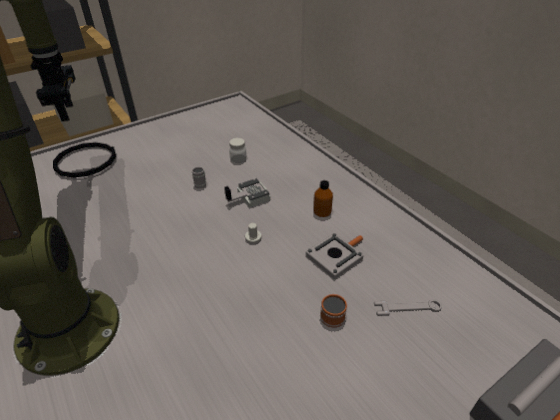

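Run:
```python
import cv2
t=cv2.imread("pics/top0.png")
a=cv2.resize(t[130:270,150:300],None,fx=4,fy=4,interpolation=cv2.INTER_CUBIC)
b=cv2.resize(t[130:270,310:470],None,fx=4.5,fy=4.5,interpolation=cv2.INTER_CUBIC)
cv2.imwrite("pics/ta.png",a[:600]);cv2.imwrite("pics/tb.png",b[:600])
s=cv2.imread("pics/side0.png")
cv2.imwrite("pics/sa.png",cv2.resize(s[130:330,185:385],None,fx=3,fy=3,interpolation=cv2.INTER_CUBIC))
```

```text
(no output)
```

View pics/ta.png

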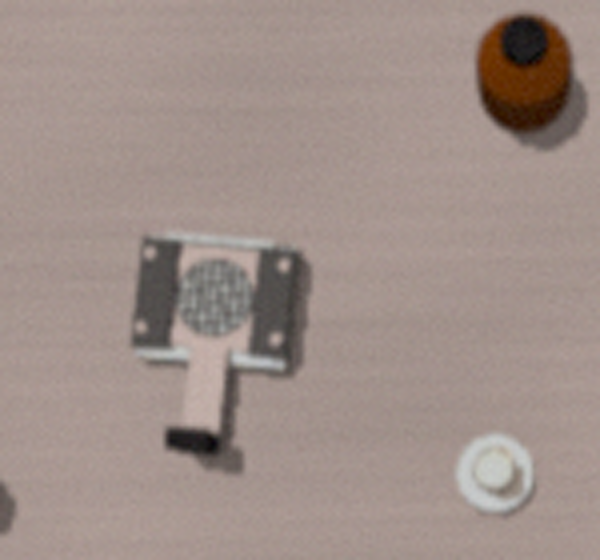

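View pics/tb.png

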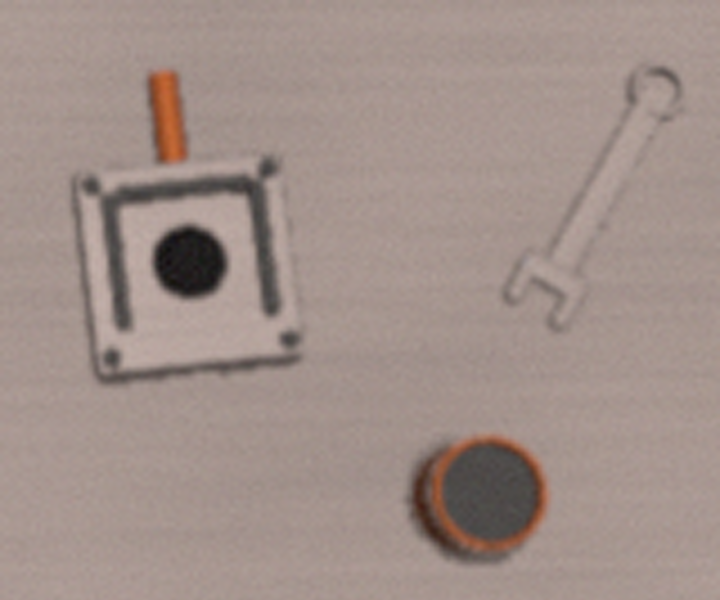

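View pics/sa.png

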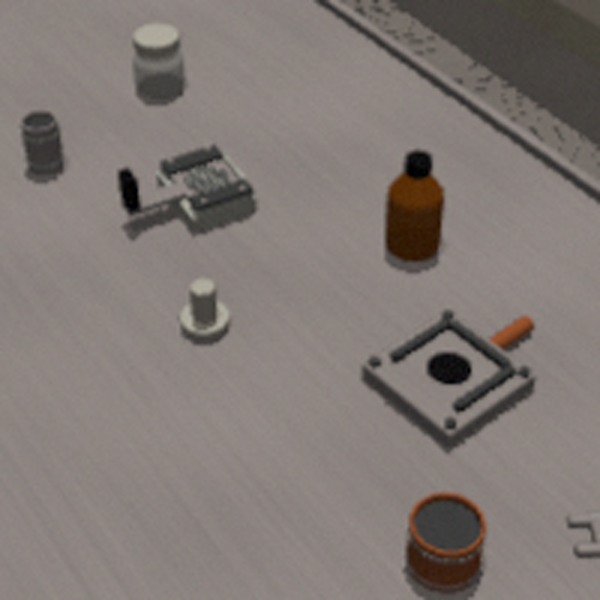

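```bash
cat > h.py <<'E'
import numpy as np, cv2
from bench import ctrl
from scipy.spatial.transform import Rotation as R
def ray(n,p):
    c=ctrl.camera_info(n)
    q=cv2.undistortPoints(np.array([[p]],float),c["camera_matrix"],c["D"])[0,0]
    return c["xyz"],R.from_rotvec(c["orientation"]).apply([q[0],q[1],1])
def onz(n,p,z):
    o,d=ray(n,p); return o+d*(z-o[2])/d[2]
def proj(n,P):
    c=ctrl.camera_info(n); r=R.from_rotvec(c["orientation"]).inv()
    t=-r.apply(c["xyz"])
    return cv2.projectPoints(np.array([P],float),r.as_rotvec(),t,c["camera_matrix"],c["D"])[0][0,0]
def two(p,s):
    a,u=ray("top",p); b,v=ray("side",s)
    A=np.stack([u,-v],1); k=np.linalg.lstsq(A,b-a,rcond=None)[0]
    P,Q=a+u*k[0],b+v*k[1]; return (P+Q)/2,np.linalg.norm(P-Q)
def blobs(mask,x0,y0,x1,y1,amin=4):
    m=np.zeros(mask.shape,np.uint8); m[y0:y1,x0:x1]=mask[y0:y1,x0:x1]
    n,l,s,c=cv2.connectedComponentsWithStats(m.astype(np.uint8))
    return [(tuple(np.round(c[i],2)),s[i].tolist()) for i in range(1,n) if s[i,4]>=amin]
E
python3 - <<'E'
from h import *
t=cv2.imread("pics/top0.png"); s=cv2.imread("pics/side0.png")
def go(n,im):
    v=im.astype(int); g=v.max(2); sat=v.max(2)-v.min(2)
    return v,g,sat
v,g,sat=go("t",t)
print("hole",blobs(g<60,335,170,370,205,20))
print("bolts",blobs(g<105,325,160,385,215,3))
print("tab",blobs(g<60,180,225,225,250,10))
print("canister dark",blobs(g<75,120,240,150,265,10))
print("cart recess",blobs((g<95)&(sat<30),400,225,435,255,20))
print("orange",blobs((sat>60),400,222,435,258,20))
print("cap bright",blobs(g>195,260,235,290,262,10), blobs(g>175,260,235,290,262,10))
print("lips",blobs(g<95,175,180,235,225,10))
print("wrench/jar/bottle",)
c=lambda n,x0,y0,x1,y1,k:cv2.imwrite(f"pics/{n}.png",cv2.resize(t[y0:y1,x0:x1],None,fx=k,fy=k,interpolation=cv2.INTER_NEAREST))
c("can",118,235,158,270,14);c("cap",258,230,292,262,16);c("rack",175,180,235,250,8);c("cart",398,220,438,260,14)
E
```

```text
hole [((np.float64(351.71), np.float64(187.72)), [345, 181, 15, 14, 166])]
bolts [((np.float64(352.43), np.float64(180.38)), [333, 165, 39, 38, 274]), ((np.float64(329.88), np.float64(171.12)), [329, 170, 3, 3, 8]), ((np.float64(351.66), np.float64(187.8)), [344, 180, 16, 16, 202]), ((np.float64(373.88), np.float64(204.88)), [373, 204, 3, 3, 8]), ((np.float64(334.29), np.float64(209.0)), [333, 208, 3, 3, 7]), ((np.float64(365.36), np.float64(210.4)), [355, 209, 21, 3, 25]), ((np.float64(341.67), np.float64(212.85)), [332, 212, 21, 3, 27])]
tab [((np.float64(198.37), np.float64(239.98)), [192, 238, 13, 6, 57])]
canister dark [((np.float64(144.64), np.float64(254.23)), [139, 248, 10, 14, 61])]
cart recess [((np.float64(418.49), np.float64(238.92)), [409, 229, 20, 21, 335])]
orange [((np.float64(418.08), np.float64(239.04)), [406, 227, 26, 25, 134])]
cap bright [((np.float64(270.83), np.float64(246.92)), [265, 239, 17, 18, 59]), ((np.float64(272.88), np.float64(246.67)), [270, 243, 7, 8, 42])] [((np.float64(272.23), np.float64(246.62)), [264, 238, 19, 19, 228])]
lips [((np.float64(189.25), np.float64(203.14)), [184, 191, 11, 25, 191]), ((np.float64(218.89), np.float64(205.81)), [213, 193, 13, 30, 241])]
wrench/jar/bottle
```

View pics/can.png

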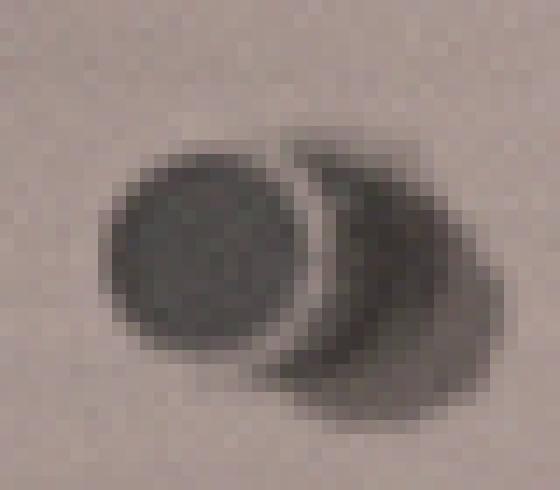

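View pics/cap.png

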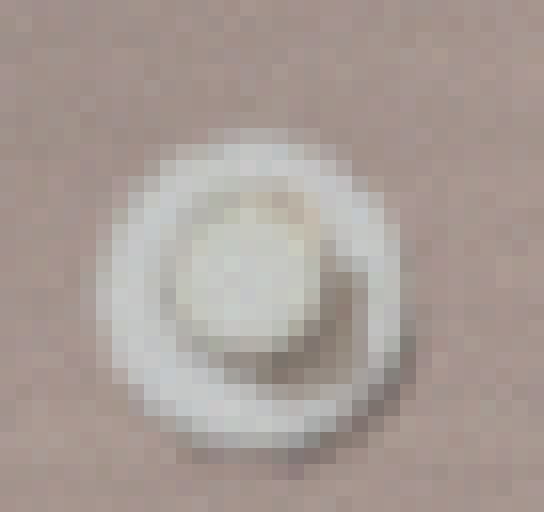

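View pics/rack.png

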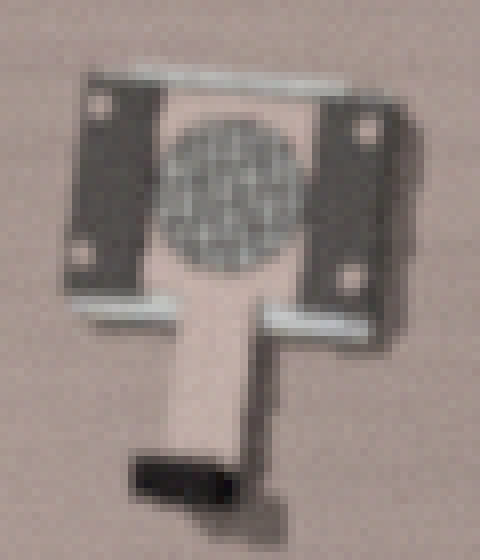

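View pics/cart.png

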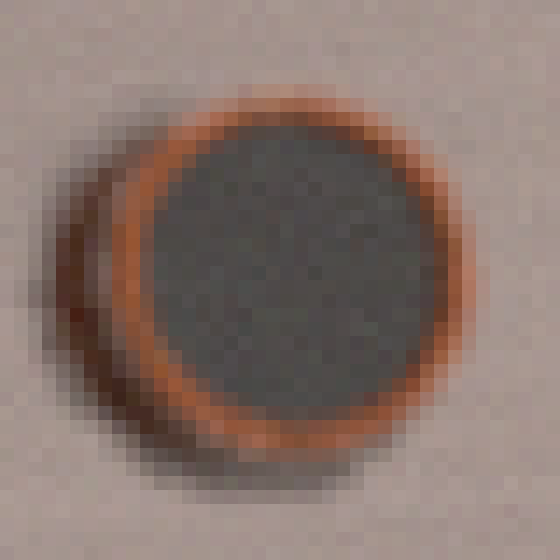

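Run:
```python
from h import *
t=cv2.imread("pics/top0.png"); s=cv2.imread("pics/side0.png")
v=t.astype(int); g=v.max(2); sat=g-v.min(2)
def f(p,k,o): return np.array([(p[0])/k-.5+o[0],(p[1])/k-.5+o[1]])
def W(ps,k,o,z): return np.array([onz("top",f(p,k,o),z) for p in ps])
def rect(n,A): # order: +x+y(left top), +x-y(right top), -x+y, -x-y
    c=A.mean(0); fx=(A[0]+A[1]-A[2]-A[3]); ly=(A[0]+A[2]-A[1]-A[3])
    print(n,c.round(4),"yaw x",np.arctan2(fx[1],fx[0]).round(3),"yaw y",(np.arctan2(ly[1],ly[0])-np.pi/2).round(3),"sizes",np.linalg.norm(fx)/2,np.linalg.norm(ly)/2)
rect("rack",W([(101,104),(368,132),(81,253),(352,279)],8,(175,180),.0325))
rect("seat",W([(91,186),(268,166),(111,358),(290,339)],4.5,(310,130),.021))
print("hole",onz("top",(351.68,187.75),.02),"mesh",onz("top",f((232,195),8,(175,180)),.026))
b=blobs(g<95,122,243,139,262,10);print(b)
can=onz("top",f((204,250),14,(118,235)),.06);print("can",can)
m=((sat>40)|((g<100)))
cart=onz("top",(418.47,239.05),.05);print("cart",cart)
print("cap knob",onz("top",(272.85,246.7),.052),"flange",onz("top",(273.1,247.7),.014))
# side predictions
def put(im,n,P,col=(0,255,0)):
    p=proj(n,P);cv2.drawMarker(im,tuple((p*1).round().astype(int)),col,cv2.MARKER_CROSS,3,1); print(n,p.round(1))
for nm,P,z in(("can",can,.06),("cart",cart,.05),("cap",onz("top",(272.85,246.7),.052),.052),("hole",onz("top",(351.68,187.75),.02),.02),("mesh",onz("top",f((232,195),8,(175,180)),.026),.026)):
    print(nm);put(s,"side",P)
cv2.imwrite("pics/sm.png",cv2.resize(s[130:330,185:385],None,fx=3,fy=3,interpolation=cv2.INTER_NEAREST))
```

```text
rack [0.6071 0.1764 0.0325] yaw x -0.107 yaw y -0.11 sizes 0.043800966698056 0.0790566842453401
seat [ 0.6433 -0.1735  0.021 ] yaw x 0.089 yaw y 0.101 sizes 0.09248085933433092 0.09424413641657838
hole [ 0.6433355  -0.17353493  0.02      ] mesh [0.60713651 0.17558722 0.026     ]
[((np.float64(132.1), np.float64(252.59)), [126, 246, 13, 14, 137])]
can [0.49352297 0.3287553  0.06      ]
cart [ 0.51831971 -0.31626711  0.05      ]
cap knob [0.50397077 0.01337559 0.052     ] flange [0.5037833  0.01338385 0.014     ]
can
side [197.5 169.6]
cart
side [333.3 303.6]
cap
side [251.9 224.9]
hole
side [334.  252.4]
mesh
side [253.4 189.6]
```

View pics/sm.png

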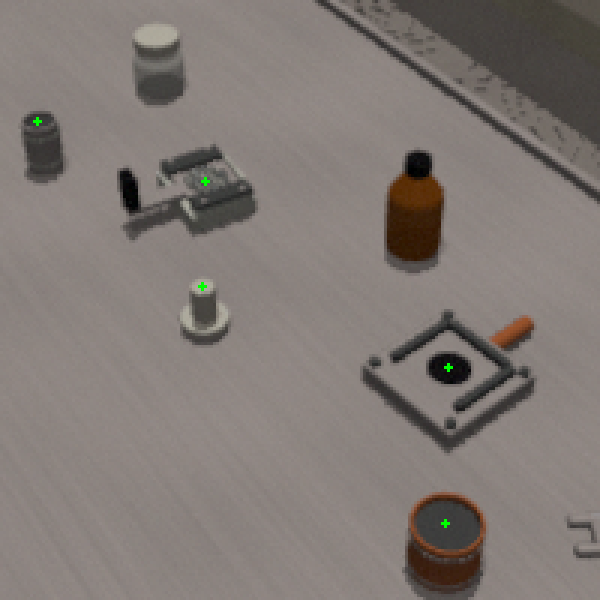

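```bash
cat >> h.py <<'E'
def goal(x,y,z,yaw):
    "print remaining tool-frame shift (cm, in current tool axes and in goal axes) and turn"
    s=ctrl.get_state(); Rc=R.from_rotvec(s["tool_rot"]); P=np.array([x,y,z])-s["position"]
    best=None
    for k in(0,np.pi):
        Rt=R.from_rotvec([0,0,yaw+k])*R.from_rotvec([np.pi,0,0])
        d=(Rc.inv()*Rt).as_rotvec()
        if best is None or np.linalg.norm(d)<np.linalg.norm(best[0]): best=(d,Rt)
    d,Rt=best
    print("t",round(s["time"],2),"pos",s["position"].round(4),"F",s["ft_force"].round(1),"grip",round(s["grip_width"]*8.7,2),"q",s["joint_positions"].round(2))
    print(" turn",d.round(3)," shift now-axes cm",(Rc.inv().apply(P)*100).round(2)," goal-axes cm",(Rt.inv().apply(P)*100).round(2))
E
python3 -c "
from h import *
goal(.5216,.1853,.15,-.108)"
python3 -m crank '{"dp":[[0,0,0],[0,0,0],[0,0,0],[0,0,0],[0,0,0],[0,0,0],[0,0,0],[0,0,0]],"delta_rot":[[0,0,0.14],[0,0,0.14],[0,0,0.14],[0,0,0.14],[0,0,0.14],[0,0,0.14],[0,0,0.14],[0,0,0.14]]}' 5
python3 -c "
from h import *
goal(.5216,.1853,.15,-.108)"
```

```text
t 0.1 pos [0.2128 0.6136 0.2135] F [-0.1  0.1 -0.9] grip 8.69 q [-1.22  0.32 -0.07  1.45  0.02  1.37 -0.06]
 turn [1.000e-03 1.000e-03 1.345e+00]  shift now-axes cm [-30.34  43.2    6.4 ]  goal-axes cm [35.31 39.26  6.35]
time: 0.9
position: [0.2129, 0.6138, 0.2138]
tool_rot: [3.136, 0.175, -0.001]
ft_force: [-0.1, -1.4, -0.8]
grip_width: 0.581
t 0.9 pos [0.2129 0.6138 0.2138] F [-0.1 -1.4 -0.8] grip 5.05 q [-1.34  0.32  0.08  1.46 -0.02  1.37 -1.15]
 turn [0.001 0.    0.219]  shift now-axes cm [25.93 46.01  6.42]  goal-axes cm [35.31 39.27  6.38]
```

```bash
python3 -m crank '{"dp":[[0,0,0],[0,0,0],[3,3.3,0],[3,3.3,0],[3,3.3,0],[3,3.3,0],[3,3.3,0],[3,3.3,0]],"delta_rot":[[0,0,0.11],[0,0,0.109],[0,0,0],[0,0,0],[0,0,0],[0,0,0],[0,0,0],[0,0,0]]}'
python3 -m crank '{"dp":[[2.9,3.3,0.8],[2.9,3.3,0.8],[2.9,3.3,0.8],[2.9,3.3,0.8],[2.9,3.3,0.8],[2.8,3,0.8],[0,0,0.8],[0,0,0.8]],"delta_rot":[[0,0,0],[0,0,0],[0,0,0],[0,0,0],[0,0,0],[0,0,0],[0,0,0],[0,0,0]]}'
python3 -c "
from h import *
goal(.5216,.1853,.05,-.108)
cv2.imwrite('pics/t1.png',cv2.resize(ctrl.get_image('top')[160:280,140:260],None,fx=5,fy=5,interpolation=cv2.INTER_CUBIC))
cv2.imwrite('pics/s1.png',cv2.resize(ctrl.get_image('side')[110:230,170:330],None,fx=5,fy=5,interpolation=cv2.INTER_CUBIC))"
```

```text
time: 1.7
position: [0.3725, 0.397, 0.2141]
tool_rot: [3.137, -0.16, -0.0]
ft_force: [0.6, -0.3, 0.4]
grip_width: 0.573
time: 2.5
position: [0.5243, 0.1863, 0.1497]
tool_rot: [3.137, -0.164, -0.001]
ft_force: [0.1, 0.3, -0.7]
grip_width: 0.575
t 2.5 pos [0.5243 0.1863 0.1497] F [ 0.1  0.3 -0.7] grip 5.0 q [-0.81  0.17  0.47  1.79 -0.08  1.2  -0.42]
 turn [0.    0.001 0.003]  shift now-axes cm [-0.25  0.12  9.97]  goal-axes cm [-0.25  0.12  9.97]
```

View pics/s1.png

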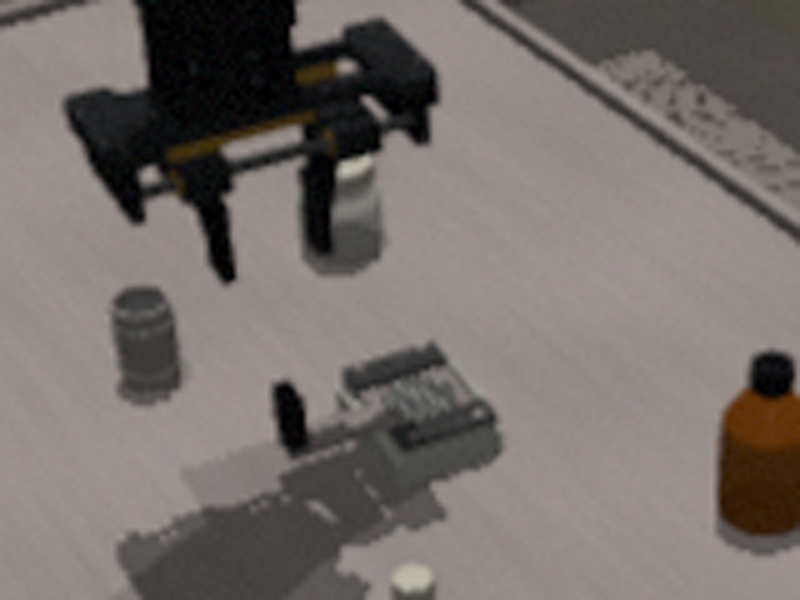

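```bash
python3 -m crank '{"dp":[[-0.25,0.12,1.5],[0,0,1.5],[0,0,1.5],[0,0,1.5],[0,0,1.5],[0,0,1.4],[0,0,1.1],[0,0,0]],"delta_rot":[[0,0,0.003],[0,0,0],[0,0,0],[0,0,0],[0,0,0],[0,0,0],[0,0,0],[0,0,0]]}'
python3 -c "
from h import *
goal(.5216,.1853,.05,-.108)
for P in [(.5216,.1853,.064)]: print(proj('top',P),proj('side',P))
cv2.imwrite('pics/t2.png',cv2.resize(ctrl.get_image('top')[160:280,140:260],None,fx=5,fy=5,interpolation=cv2.INTER_CUBIC))
cv2.imwrite('pics/s2.png',cv2.resize(ctrl.get_image('side')[130:230,190:290],None,fx=6,fy=6,interpolation=cv2.INTER_CUBIC))"
```

```text
time: 3.4
position: [0.5203, 0.1857, 0.0485]
tool_rot: [3.135, -0.165, -0.004]
ft_force: [0.8, 0.3, 0.9]
grip_width: 0.575
t 3.4 pos [0.5203 0.1857 0.0485] F [0.8 0.3 0.9] grip 5.0 q [-0.79  0.28  0.45  1.89 -0.14  1.01 -0.38]
 turn [0.002 0.003 0.003]  shift now-axes cm [ 0.13  0.03 -0.15]  goal-axes cm [ 0.13  0.02 -0.15]
[195.78881306 239.16783878] [226.82586337 187.93615819]
```

View pics/s2.png

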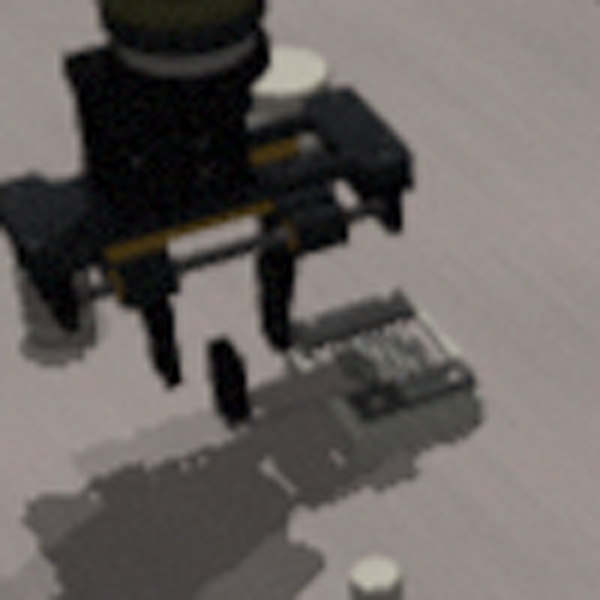

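View pics/t2.png

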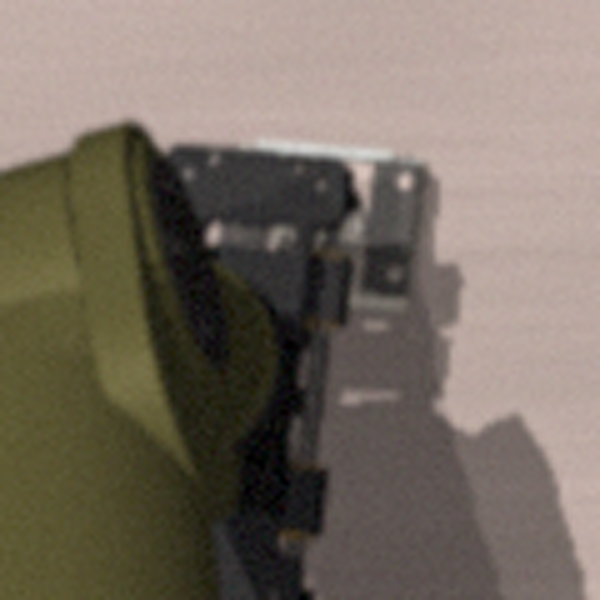

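```bash
python3 -c "
from h import *
for z in (.0235,.0295,.064): print(z,((proj('side',(.5216,.1853,z))-[190,130]+.5)*6).round(0))
s=ctrl.get_state();Rc=R.from_rotvec(s['tool_rot'])
for d in [(-.025,0,.019),(.025,0,.019),(0,0,.019)]:
  print(d,((proj('side',s['position']+Rc.apply(d))-[190,130]+.5)*6).round(0))
"
```

```text
0.0235 [231. 414.]
0.0295 [230. 404.]
0.064 [224. 351.]
(-0.025, 0, 0.019) [183. 415.]
(0.025, 0, 0.019) [274. 386.]
(0, 0, 0.019) [229. 401.]
```

```bash
python3 -c "
from h import *
print(ctrl.nose_length)
s=ctrl.get_state();Rc=R.from_rotvec([3.137,-.164,-.001])
for z in (0,.019):
 for d in [(-.025,0,z),(.025,0,z)]:
  print(d,((proj('side',np.array([.5243,.1863,.1497])+Rc.apply(d))-[170,110]+.5)*5).round(0))
"
```

```text
0.019
(-0.025, 0, 0) [236. 283.]
(0.025, 0, 0) [316. 259.]
(-0.025, 0, 0.019) [239. 310.]
(0.025, 0, 0.019) [319. 286.]
```

```bash
python3 -c "
from h import *
s=ctrl.get_state();Rc=R.from_rotvec(s['tool_rot'])
for n,o,k in(('top',(140,160),5),('side',(170,110),5)):
  im=ctrl.get_image(n)[o[1]:o[1]+120,o[0]:o[0]+(120 if n=='top' else 140)]
  im=cv2.resize(im,None,fx=k,fy=k,interpolation=cv2.INTER_CUBIC)
  im=cv2.convertScaleAbs(im,alpha=1.8,beta=20)
  def q(d): return tuple(((proj(n,s['position']+Rc.apply(d))-o+.5)*k).round().astype(int).tolist())
  for sx in(-1,1):
    cv2.rectangle
    for a,b in(((sx*.025,-.0095,.019),(sx*.025,.0095,.019)),((sx*.04,-.0095,.019),(sx*.04,.0095,.019)),((sx*.025,-.0095,.019),(sx*.025,-.0095,-.04))):
      cv2.line(im,q(a),q(b),(0,0,255),1)
  c=[(-.095,-.0375),(.095,-.0375),(.095,.0375),(-.095,.0375)]
  cv2.polylines(im,[np.array([q((x,y,-.051)) for x,y in c])],True,(0,255,0),1)
  cv2.imwrite(f'pics/ov_{n}.png',im)
"
```

```text
(no output)
```

View pics/ov_top.png

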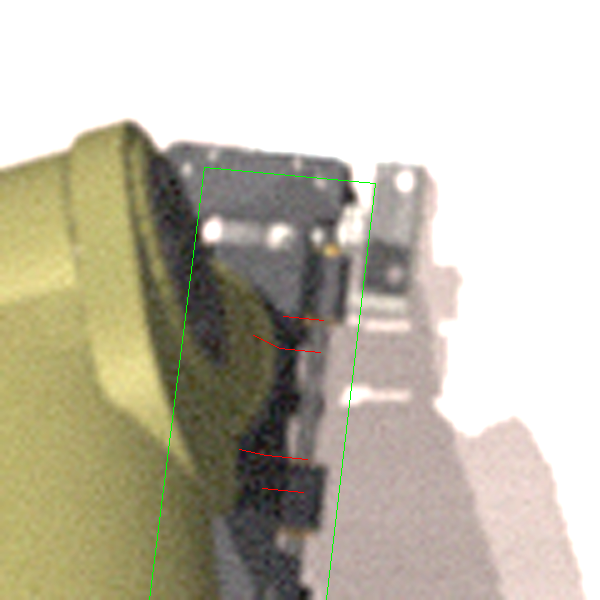

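View pics/ov_side.png

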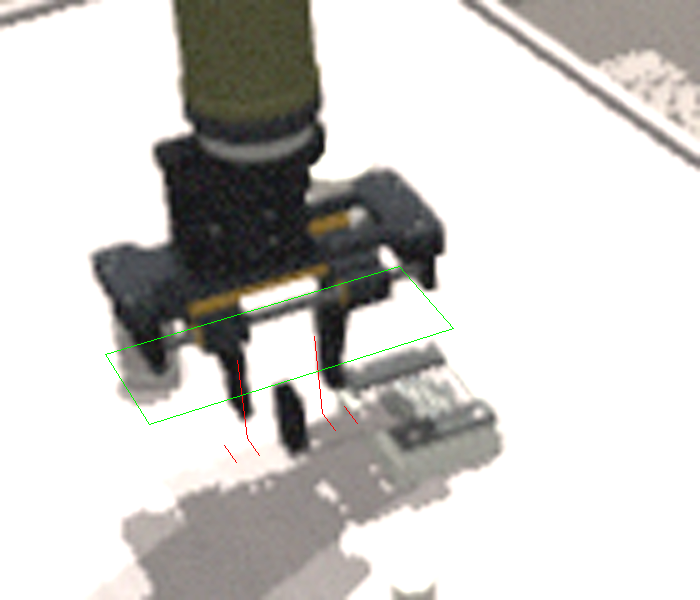

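```bash
python3 -c "
from h import *
print(proj('side',(0,0,0)),proj('side',(0,0,.03)))
for a in range(0,360,45): print(proj('side',(.1*np.cos(a/57.3),.1*np.sin(a/57.3),0)).round(0))
P=ctrl.get_state()['position'];print(P)
im=ctrl.get_image('side');cv2.imwrite('pics/sf.png',im)
"
```

```text
[ 68.693116   329.58216067] [ 64.16324864 321.9293463 ]
[112. 309.]
[ 91. 295.]
[ 59. 300.]
[ 30. 323.]
[ 21. 352.]
[ 42. 370.]
[ 80. 363.]
[109. 336.]
[0.52225716 0.18651506 0.05120003]
```

View pics/sf.png

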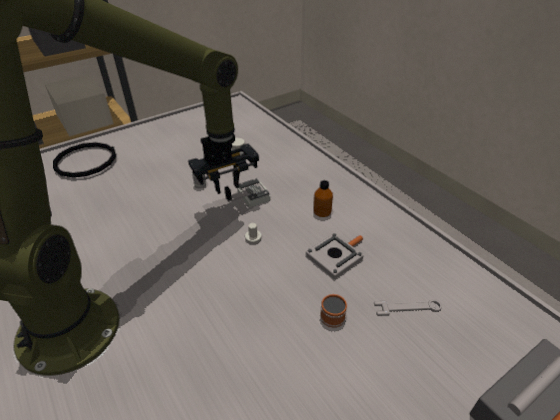

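```bash
python3 -c "
from h import *
s=ctrl.get_state();Rc=R.from_rotvec(s['tool_rot']);P=s['position'];print(P)
for a,b in(((330,250),(340,293)),((290,535),(197,335))):
  X,e=two((a[0]/5-.5+140,a[1]/5-.5+160),(b[0]/5-.5+170,b[1]/5-.5+110))
  print(X.round(3),e.round(4),Rc.inv().apply(X-P).round(3))
for _ in range(3): print(ctrl.get_state()['position'])
"
```

```text
[0.52224068 0.18655691 0.05127842]
[0.565 0.158 0.137] 0.0282 [ 0.046  0.024 -0.086]
[0.461 0.166 0.143] 0.0022 [-0.059  0.027 -0.092]
[0.52224068 0.18655691 0.05127842]
[0.52224068 0.18655691 0.05127842]
[0.52224068 0.18655691 0.05127842]
```

```bash
python3 -c "
from h import *
im=cv2.imread('pics/sf.png')[140:205,185:265]
cv2.imwrite('pics/z1.png',cv2.convertScaleAbs(cv2.resize(im,None,fx=9,fy=9,interpolation=cv2.INTER_NEAREST),alpha=2.2,beta=10))
"
```

```text
(no output)
```

View pics/z1.png

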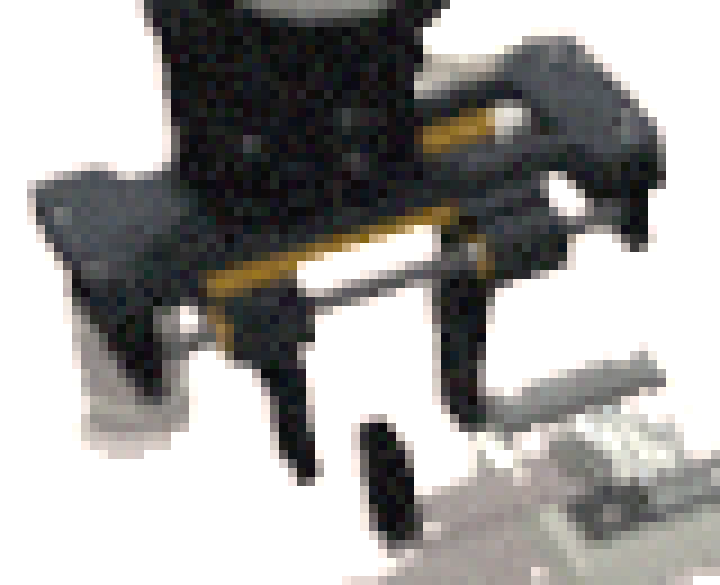

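```bash
python3 -m crank '{"dp":[[0,3,0],[0,3,0],[0,0,0.5],[0,0,0.5],[0,0,0.5],[0,0,0.5],[0,0,0],[0,0,0]],"delta_rot":[[0,0,0],[0,0,0],[0,0,0],[0,0,0],[0,0,0],[0,0,0],[0,0,0],[0,0,0]]}'
python3 -c "
from h import *
print(ctrl.get_state()['position'])
im=ctrl.get_image('side')[140:220,185:285]
cv2.imwrite('pics/z2.png',cv2.convertScaleAbs(cv2.resize(im,None,fx=7,fy=7,interpolation=cv2.INTER_NEAREST),alpha=1.7,beta=10))
im=ctrl.get_image('top')[160:280,140:260]
cv2.imwrite('pics/z2t.png',cv2.convertScaleAbs(cv2.resize(im,None,fx=5,fy=5,interpolation=cv2.INTER_NEAREST),alpha=1.4,beta=10))
"
```

```text
time: 4.45
position: [0.5151, 0.1271, 0.0302]
tool_rot: [3.137, -0.163, -0.001]
ft_force: [0.9, 0.4, -0.1]
grip_width: 0.576
[0.51513646 0.12714259 0.03021681]
```

View pics/z2.png

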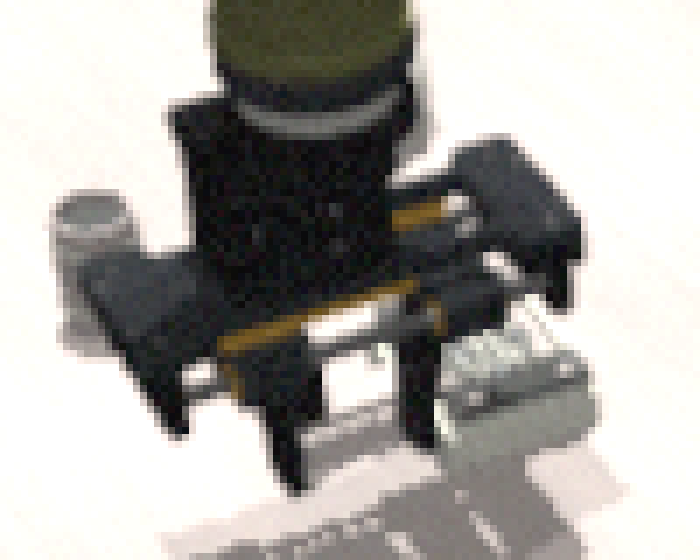

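View pics/z2t.png

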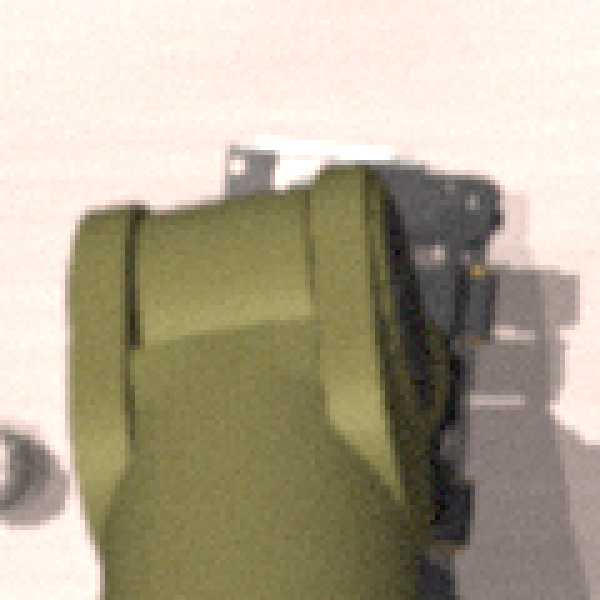

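```bash
python3 -c "
from h import *
s=ctrl.get_state();P=s['position'];Rc=R.from_rotvec(s['tool_rot'])
for px in((293,490),(425,445)):
  for z in(.011,.03,.035):
    X=onz('side',(185+px[0]/7-.5,140+px[1]/7-.5),z);print(px,z,X.round(3),Rc.inv().apply(X-P).round(3))
"
python3 -m crank '{"dp":[[0,0,0.2],[0,0,0.2],[0,0,0.2],[0,0,0.2],[0,0,0],[0,0,0],[0,0,0],[0,0,0]],"delta_rot":[[0,0,0],[0,0,0],[0,0,0],[0,0,0],[0,0,0],[0,0,0],[0,0,0],[0,0,0]]}'
```

```text
(293, 490) 0.011 [0.498 0.156 0.011] [-0.02  -0.027  0.02 ]
(293, 490) 0.03 [0.489 0.135 0.03 ] [-0.027 -0.005  0.001]
(293, 490) 0.035 [0.486 0.13  0.035] [-0.029  0.    -0.004]
(425, 445) 0.011 [0.561 0.149 0.011] [ 0.043 -0.027  0.02 ]
(425, 445) 0.03 [0.55  0.129 0.03 ] [ 0.034 -0.005  0.001]
(425, 445) 0.035 [0.547 0.123 0.035] [ 0.032  0.    -0.004]
time: 5.35
position: [0.5153, 0.1266, 0.0226]
tool_rot: [-3.137, 0.165, -0.0]
ft_force: [-0.6, 0.6, 0.5]
grip_width: 0.573
```

```bash
python3 -m crank '{"dp":[[0,0,0.15],[0,0,0.15],[0,0,0.15],[0,0,0],[0,0,0],[0,0,0],[0,0,0],[0,0,0]],"delta_rot":[[0,0,0],[0,0,0],[0,0,0],[0,0,0],[0,0,0],[0,0,0],[0,0,0],[0,0,0]]}'
python3 -c "
from h import *
s=ctrl.get_state();print(s['position'],s['ft_force'])
im=ctrl.get_image('side')[140:220,185:285]
cv2.imwrite('pics/z3.png',cv2.convertScaleAbs(cv2.resize(im,None,fx=7,fy=7,interpolation=cv2.INTER_NEAREST),alpha=1.7,beta=10))
"
```

```text
time: 6.15
position: [0.5153, 0.1267, 0.018]
tool_rot: [-3.137, 0.165, -0.0]
ft_force: [-0.6, 0.0, 0.2]
grip_width: 0.571
[0.51530613 0.12666219 0.01802293] [-0.56378877  0.04390976  0.23671303]
```

View pics/z3.png

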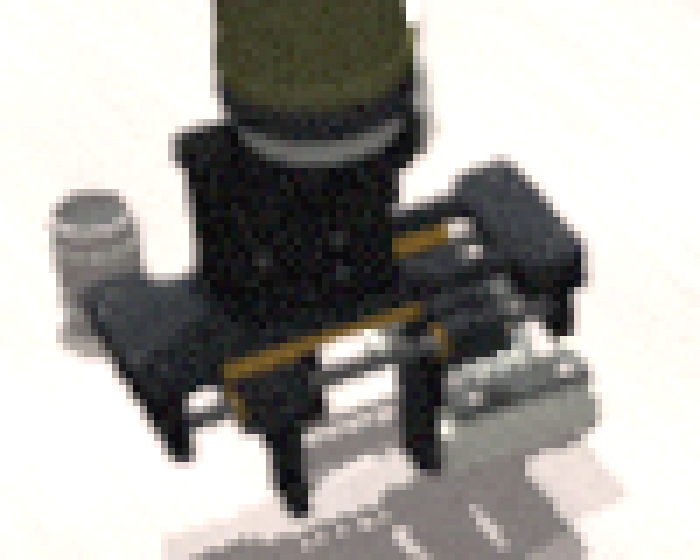

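```bash
Z='"delta_rot":[[0,0,0],[0,0,0],[0,0,0],[0,0,0],[0,0,0],[0,0,0],[0,0,0],[0,0,0]]}'; python3 -m crank '{"dp":[[0,0,0.1],[0,0,0.1],[0,0,0.1],[0,0,0.1],[0,0,0.1],[0,0,0],[0,0,0],[0,0,0]],"delta_rot":[[0,0,0],[0,0,0],[0,0,0],[0,0,0],[0,0,0],[0,0,0],[0,0,0],[0,0,0]]}'
```

```text
time: 7.0
position: [0.5153, 0.1266, 0.013]
tool_rot: [-3.137, 0.165, -0.0]
ft_force: [-1.0, -0.6, 0.4]
grip_width: 0.572
```

```bash
python3 -m crank '{"dp":[[0,0,0.1],[0,0,0.1],[0,0,0.1],[0,0,0.1],[0,0,0.1],[0,0,0],[0,0,0],[0,0,0]],"delta_rot":[[0,0,0],[0,0,0],[0,0,0],[0,0,0],[0,0,0],[0,0,0],[0,0,0],[0,0,0]]}'
python3 -c "
from h import *
im=ctrl.get_image('side')[140:220,185:285]
cv2.imwrite('pics/z4.png',cv2.convertScaleAbs(cv2.resize(im,None,fx=7,fy=7,interpolation=cv2.INTER_NEAREST),alpha=1.7,beta=10))
"
```

```text
time: 7.8
position: [0.5153, 0.1267, 0.008]
tool_rot: [-3.137, 0.165, -0.0]
ft_force: [-0.1, -0.1, -0.0]
grip_width: 0.573
```

View pics/z4.png

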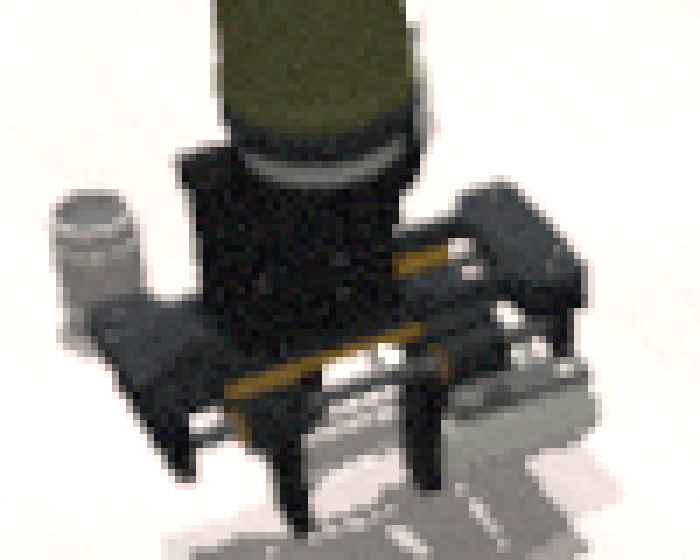

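```bash
python3 -m crank '{"dp":[[0,0,0.1],[0,0,0.1],[0,0,0.1],[0,0,0.1],[0,0,0.1],[0,0,0.1],[0,0,0],[0,0,0]],"delta_rot":[[0,0,0],[0,0,0],[0,0,0],[0,0,0],[0,0,0],[0,0,0],[0,0,0],[0,0,0]]}'
```

```text
time: 8.65
position: [0.5152, 0.1266, 0.0019]
tool_rot: [-3.137, 0.165, 0.0]
ft_force: [0.2, -0.9, 0.1]
grip_width: 0.572
```

```bash
python3 -m crank '{"dp":[[0,0,0.1],[0,0,0.1],[0,0,0.1],[0,0,0.1],[0,0,0.1],[0,0,0],[0,0,0],[0,0,0]],"delta_rot":[[0,0,0],[0,0,0],[0,0,0],[0,0,0],[0,0,0],[0,0,0],[0,0,0],[0,0,0]]}'
python3 -c "
from h import *
im=ctrl.get_image('side')[140:220,185:285]
cv2.imwrite('pics/z5.png',cv2.convertScaleAbs(cv2.resize(im,None,fx=7,fy=7,interpolation=cv2.INTER_NEAREST),alpha=1.7,beta=10))
"
```

```text
time: 9.45
position: [0.5153, 0.1267, -0.003]
tool_rot: [-3.137, 0.165, -0.0]
ft_force: [-0.2, 0.0, 0.3]
grip_width: 0.575
```

View pics/z5.png

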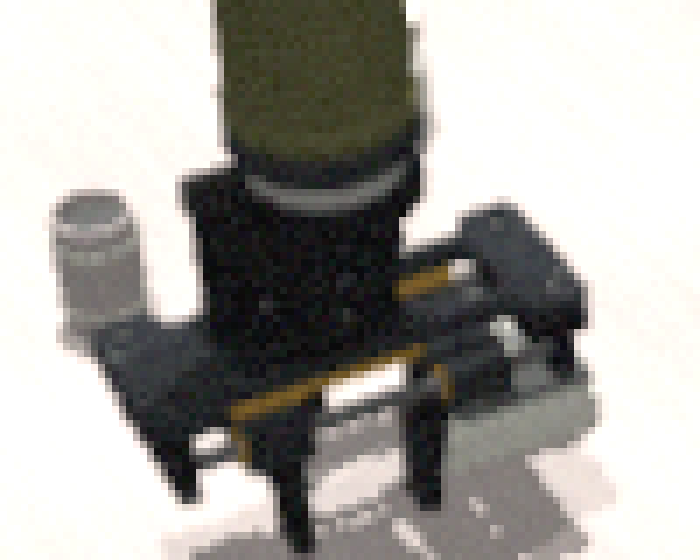

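```bash
python3 -c "
from h import *
s=ctrl.get_state();P=s['position'];Rc=R.from_rotvec(s['tool_rot'])
for px in((300,550),(432,508)):
  for z in(.0,.005,.01):
    X=onz('side',(185+px[0]/7-.5,140+px[1]/7-.5),z);print(px,z,X.round(3),Rc.inv().apply(X-P).round(3))
"
python3 -m crank '{"dp":[[0,0,0.1],[0,0,0.1],[0,0,0.1],[0,0,0.1],[0,0,0],[0,0,0],[0,0,0],[0,0,0]],"delta_rot":[[0,0,0],[0,0,0],[0,0,0],[0,0,0],[0,0,0],[0,0,0],[0,0,0],[0,0,0]]}'
```

```text
(300, 550) 0.0 [0.487 0.131 0.   ] [-0.029 -0.001 -0.003]
(300, 550) 0.005 [0.485 0.126 0.005] [-0.031  0.004 -0.008]
(300, 550) 0.01 [0.482 0.121 0.01 ] [-0.032  0.009 -0.013]
(432, 508) 0.0 [0.547 0.122 0.   ] [ 0.032  0.001 -0.003]
(432, 508) 0.005 [0.545 0.117 0.005] [ 0.03   0.006 -0.008]
(432, 508) 0.01 [0.542 0.112 0.01 ] [ 0.028  0.012 -0.013]
time: 10.3
position: [0.5153, 0.1267, -0.007]
tool_rot: [-3.137, 0.165, -0.0]
ft_force: [-1.0, -0.3, 0.6]
grip_width: 0.576
```

```bash
python3 -m crank '{"dp":[[0,0,0.1],[0,0,0.1],[0,0,0.1],[0,0,0],[0,0,0],[0,0,0],[0,0,0],[0,0,0]],"delta_rot":[[0,0,0],[0,0,0],[0,0,0],[0,0,0],[0,0,0],[0,0,0],[0,0,0],[0,0,0]]}'
```

```text
time: 11.1
position: [0.5155, 0.1267, -0.0077]
tool_rot: [-3.136, 0.165, 0.001]
ft_force: [-7.1, -0.9, 19.6]
grip_width: 0.575
```

```bash
python3 -m crank '{"dp":[[0,0,-0.6],[0,0,-1],[0,0,-1],[0,0,-0.8],[0.1,-2,0],[0.1,-2,0],[0,-2,0],[0,0,0]],"delta_rot":[[0,0,0],[0,0,0],[0,0,0],[0,0,0],[0,0,0],[0,0,0],[0,0,0],[0,0,0]]}'
python3 -c "
from h import *
goal(.5216,.1853,.023,-.108)
im=ctrl.get_image('side')[140:220,185:285]
cv2.imwrite('pics/z6.png',cv2.convertScaleAbs(cv2.resize(im,None,fx=7,fy=7,interpolation=cv2.INTER_NEAREST),alpha=1.7,beta=10))
"
```

```text
time: 11.9
position: [0.5233, 0.1907, 0.024]
tool_rot: [-3.136, 0.156, -0.0]
ft_force: [0.2, 0.6, -1.0]
grip_width: 0.569
t 11.9 pos [0.5233 0.1907 0.024 ] F [ 0.2  0.6 -1. ] grip 4.95 q [-0.78  0.32  0.44  1.9  -0.17  0.96 -0.36]
 turn [-0.002 -0.     0.009]  shift now-axes cm [-0.11  0.56  0.1 ]  goal-axes cm [-0.11  0.56  0.1 ]
```

View pics/z6.png

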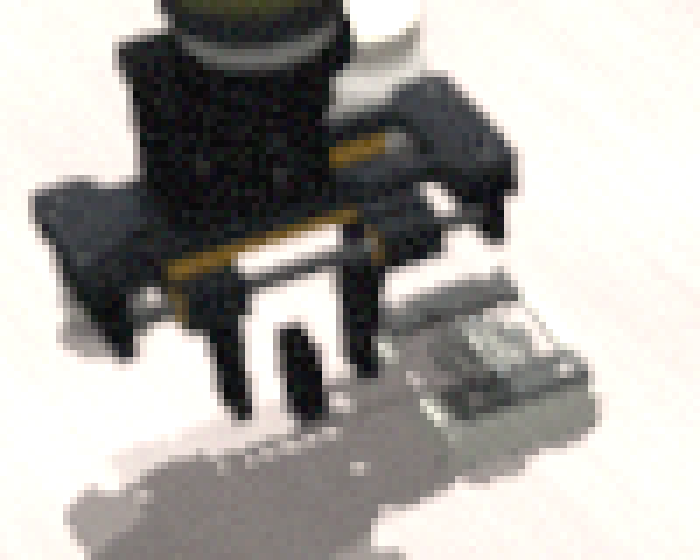

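```bash
python3 -m crank '{"dp":[[-0.1,0.5,0.1],[0,0,0],[0,0,0],[0,0,0],[0,0,0],[0,0,0],[0,0,0],[0,0,0]],"delta_rot":[[0,0,0.008],[0,0,0],[0,0,0],[0,0,0],[0,0,0],[0,0,0],[0,0,0],[0,0,0]]}'
python3 -c "
from h import *
goal(.5216,.1853,.023,-.108)
im=ctrl.get_image('side')[140:220,185:285]
cv2.imwrite('pics/z7.png',cv2.convertScaleAbs(cv2.resize(im,None,fx=7,fy=7,interpolation=cv2.INTER_NEAREST),alpha=1.7,beta=10))
"
```

```text
time: 12.75
position: [0.522, 0.1813, 0.023]
tool_rot: [-3.136, 0.177, -0.0]
ft_force: [-0.4, -0.4, 0.6]
grip_width: 0.571
t 12.75 pos [0.522  0.1813 0.023 ] F [-0.4 -0.4  0.6] grip 4.97 q [-0.78  0.31  0.45  1.91 -0.16  0.95 -0.36]
 turn [-0.    -0.    -0.005]  shift now-axes cm [-0.09 -0.39 -0.  ]  goal-axes cm [-0.09 -0.39 -0.  ]
```

View pics/z7.png

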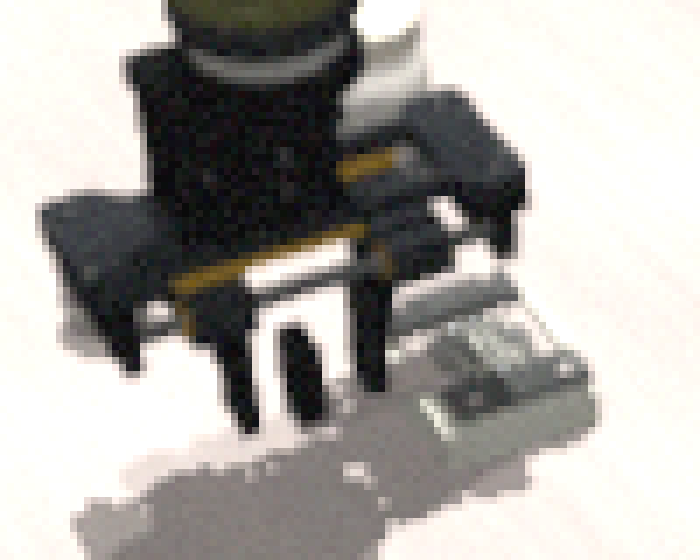

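```bash
python3 -m crank '{"dp":[[0,-0.4,0],[0,0,0],[0,0,0],[0,0,0],[0,0,0],[0,0,0],[0,0,0],[0,0,0]],"delta_rot":[[0,0,-0.005],[0,0,0],[0,0,0],[0,0,0],[0,0,0],[0,0,0],[0,0,0],[0,0,0]]}'
python3 -m crank '{"dp":[[0,0,0],[0,0,0],[0,0,0],[0,0,0],[0,0,0],[0,0,0],[0,0,0],[0,0,0]],"delta_rot":[[0,0,0],[0,0,0],[0,0,0],[0,0,0],[0,0,0],[0,0,0],[0,0,0],[0,0,0]]}' 0.5 25
python3 -c "
from h import *
goal(.5216,.1853,.023,-.108)
im=ctrl.get_image('side')[140:220,185:285]
cv2.imwrite('pics/z8.png',cv2.convertScaleAbs(cv2.resize(im,None,fx=7,fy=7,interpolation=cv2.INTER_NEAREST),alpha=1.7,beta=10))
"
```

```text
time: 13.6
position: [0.5225, 0.1852, 0.023]
tool_rot: [-3.137, 0.17, -0.0]
ft_force: [-0.4, -0.3, -0.1]
grip_width: 0.577
time: 14.4
position: [0.5224, 0.1852, 0.023]
tool_rot: [-3.137, 0.17, 0.0]
ft_force: [-0.0, -0.5, 0.4]
grip_width: 0.134
t 14.4 pos [0.5224 0.1852 0.023 ] F [-0.  -0.5  0.4] grip 1.16 q [-0.78  0.31  0.45  1.91 -0.16  0.96 -0.36]
 turn [-0.  0.  0.]  shift now-axes cm [-0.08  0.   -0.  ]  goal-axes cm [-0.08  0.   -0.  ]
```

View pics/z8.png

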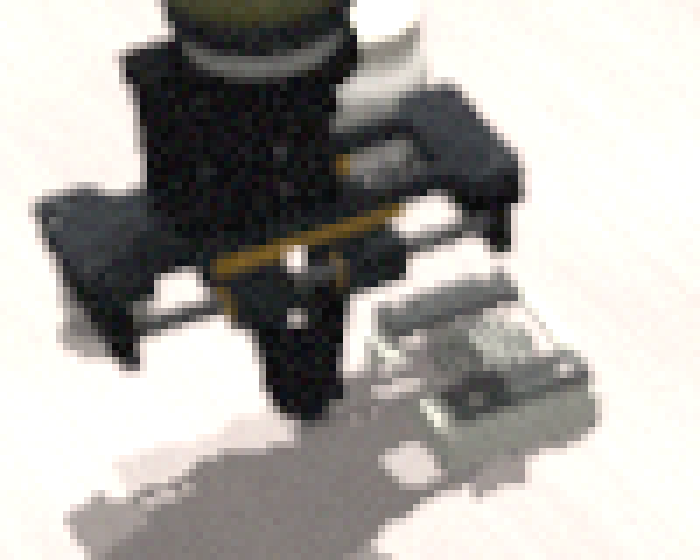

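```bash
python3 -m crank '{"dp":[[-0.2,0,0],[-0.4,0,0],[-0.4,0,0],[-0.4,0,0],[-0.4,0,0],[-0.4,0,0],[-0.3,0,0],[0,0,0]],"delta_rot":[[0,0,0],[0,0,0],[0,0,0],[0,0,0],[0,0,0],[0,0,0],[0,0,0],[0,0,0]]}'
python3 -c "
from h import *
goal(.5216,.1853,.023,-.108);print(ctrl.get_state()['torque'])
im=ctrl.get_image('side')[140:220,185:285]
cv2.imwrite('pics/z9.png',cv2.convertScaleAbs(cv2.resize(im,None,fx=7,fy=7,interpolation=cv2.INTER_NEAREST),alpha=1.7,beta=10))
"
```

```text
time: 15.25
position: [0.4968, 0.1881, 0.023]
tool_rot: [-3.137, 0.169, 0.001]
ft_force: [-0.2, 0.1, 1.3]
grip_width: 0.134
t 15.25 pos [0.4968 0.1881 0.023 ] F [-0.2  0.1  1.3] grip 1.17 q [-0.81  0.27  0.45  1.96 -0.14  0.94 -0.4 ]
 turn [-0.     0.001  0.   ]  shift now-axes cm [ 2.5   0.01 -0.01]  goal-axes cm [ 2.5   0.01 -0.  ]
[-0.07787039  0.26197837  0.00310345]
```

View pics/z9.png

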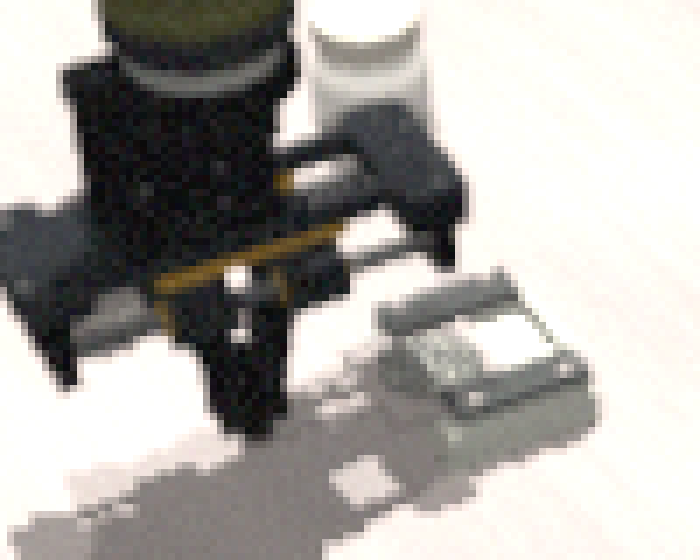

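```bash
python3 -m crank '{"dp":[[-0.5,0,0],[-0.6,0,0],[-0.6,0,0],[-0.7,0,0],[-0.8,0,0],[-0.8,0,0],[-0.6,0,0],[0,0,0]],"delta_rot":[[0,0,0],[0,0,0],[0,0,0],[0,0,0],[0,0,0],[0,0,0],[0,0,0],[0,0,0]]}' - 40
python3 -c "
from h import *
goal(.5216,.1853,.023,-.108);print(ctrl.get_state()['torque'])
im=ctrl.get_image('side')[140:220,185:285]
cv2.imwrite('pics/z10.png',cv2.convertScaleAbs(cv2.resize(im,None,fx=7,fy=7,interpolation=cv2.INTER_NEAREST),alpha=1.7,beta=10))
"
```

```text
time: 16.1
position: [0.4504, 0.1931, 0.0227]
tool_rot: [-3.137, 0.168, 0.002]
ft_force: [0.3, -0.6, -0.5]
grip_width: 0.138
t 16.1 pos [0.4504 0.1931 0.0227] F [ 0.3 -0.6 -0.5] grip 1.2 q [-0.86  0.18  0.44  2.06 -0.1   0.92 -0.48]
 turn [0.    0.001 0.001]  shift now-axes cm [ 7.16  0.01 -0.04]  goal-axes cm [ 7.16  0.   -0.03]
[-0.09715988  0.19893334 -0.00935212]
```

View pics/z10.png

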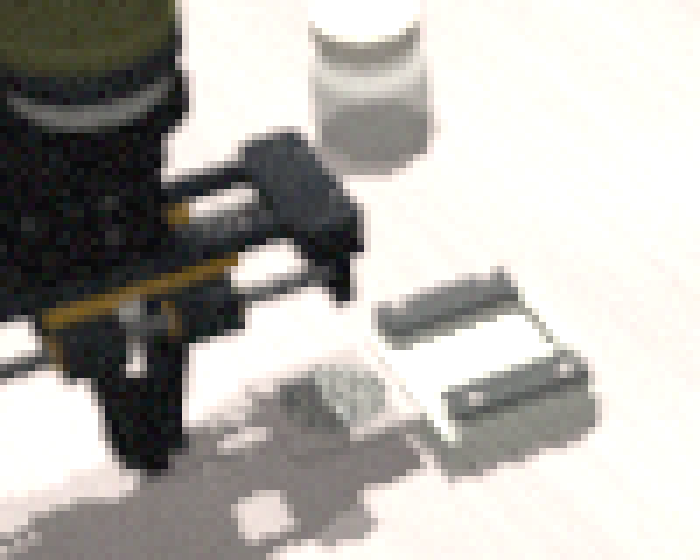

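```bash
python3 -m crank '{"dp":[[0,0,-0.5],[0,0,-1],[0,0,-1.5],[0,0,-2],[0,0,-2],[0,0,-2],[0,0,-1],[0,0,0]],"delta_rot":[[0,0,0],[0,0,0],[0,0,0],[0,0,0],[0,0,0],[0,0,0],[0,0,0],[0,0,0]]}' 
python3 -c "
from h import *
goal(.5577,-.1817,.123,.095);print(ctrl.get_state()['torque'])
cv2.imwrite('pics/a1.png',cv2.resize(ctrl.get_image('side')[100:260,160:360],None,fx=4,fy=4,interpolation=cv2.INTER_CUBIC)[:600])
cv2.imwrite('pics/a1t.png',ctrl.get_image('top'))
"
```

```text
time: 16.95
position: [0.4533, 0.1934, 0.1249]
tool_rot: [-3.135, 0.17, -0.005]
ft_force: [0.1, 0.1, -1.1]
grip_width: 0.132
t 16.95 pos [0.4533 0.1934 0.1249] F [ 0.1  0.1 -1.1] grip 1.15 q [-0.89  0.04  0.44  1.96 -0.02  1.13 -0.54]
 turn [-0.002 -0.003 -0.203]  shift now-axes cm [14.44 36.16  0.13]  goal-axes cm [ 6.84 38.33  0.19]
[-0.04591877  0.17861018  0.01405392]
```

View pics/a1.png

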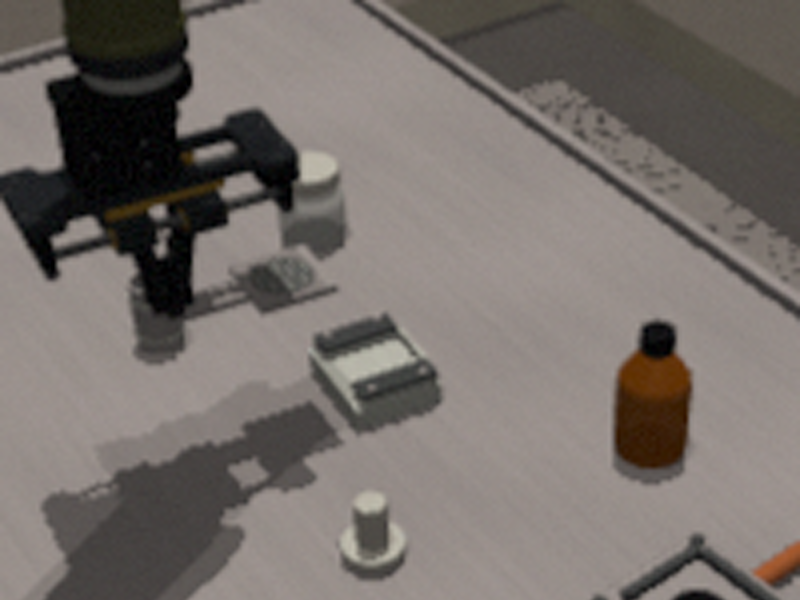

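View pics/a1t.png

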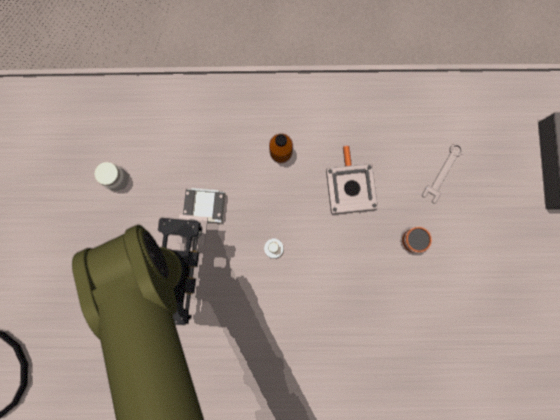

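```bash
python3 -m crank '{"dp":[[0,0,0],[0,0,0],[0,0,0],[0.4,2,0],[0.6,3.3,0],[0.6,3.3,0],[0.6,3.3,0],[0.6,3.3,0]],"delta_rot":[[0,0,-0.07],[0,0,-0.07],[0,0,-0.063],[0,0,0],[0,0,0],[0,0,0],[0,0,0],[0,0,0]]}' 
python3 -m crank '{"dp":[[0.6,3.3,0],[0.6,3.3,0],[0.6,3.3,0],[0.6,3.3,0],[0.6,3.3,0],[0.6,3.3,0],[0.4,2,0],[0,0,0]],"delta_rot":[[0,0,0],[0,0,0],[0,0,0],[0,0,0],[0,0,0],[0,0,0],[0,0,0],[0,0,0]]}' 
python3 -c "
from h import *
goal(.5577,-.1817,.123,.095);print(ctrl.get_state()['torque'])
cv2.imwrite('pics/a2.png',cv2.resize(ctrl.get_image('side')[150:300,210:410],None,fx=4,fy=4,interpolation=cv2.INTER_CUBIC)[:600])
cv2.imwrite('pics/a2t.png',cv2.resize(ctrl.get_image('top')[130:280,290:440],None,fx=4,fy=4,interpolation=cv2.INTER_CUBIC))
"
```

```text
time: 17.85
position: [0.4935, 0.0427, 0.1217]
tool_rot: [3.137, 0.15, -0.003]
ft_force: [0.6, 0.4, -1.2]
grip_width: 0.139
time: 18.65
position: [0.5536, -0.1733, 0.1217]
tool_rot: [3.135, 0.14, -0.004]
ft_force: [0.4, 0.4, -2.2]
grip_width: 0.136
t 18.65 pos [ 0.5536 -0.1733  0.1217] F [ 0.4  0.4 -2.2] grip 1.18 q [-0.38  0.29  0.75  1.77 -0.21  1.17  0.52]
 turn [ 0.003  0.002 -0.006]  shift now-axes cm [ 0.33  0.87 -0.13]  goal-axes cm [ 0.33  0.87 -0.13]
[-0.06837678  0.1591252   0.00714836]
```

View pics/a2.png

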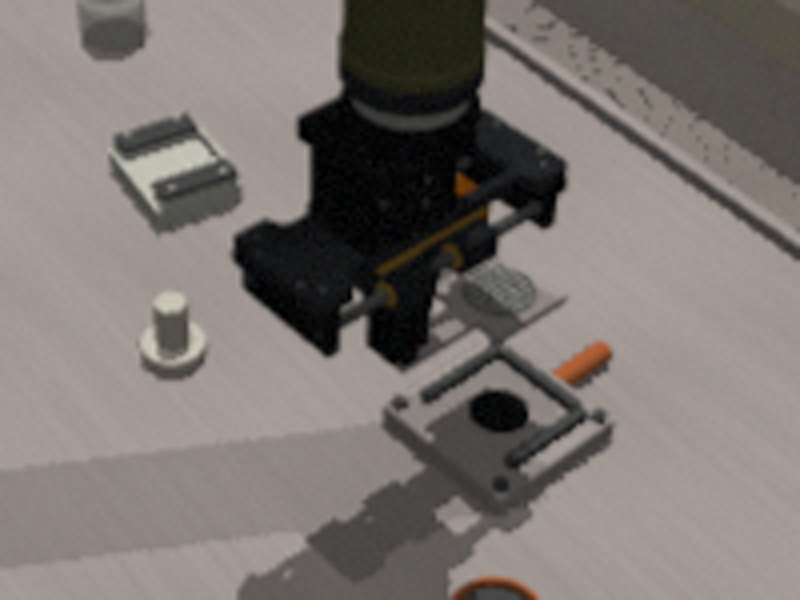

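View pics/a2t.png

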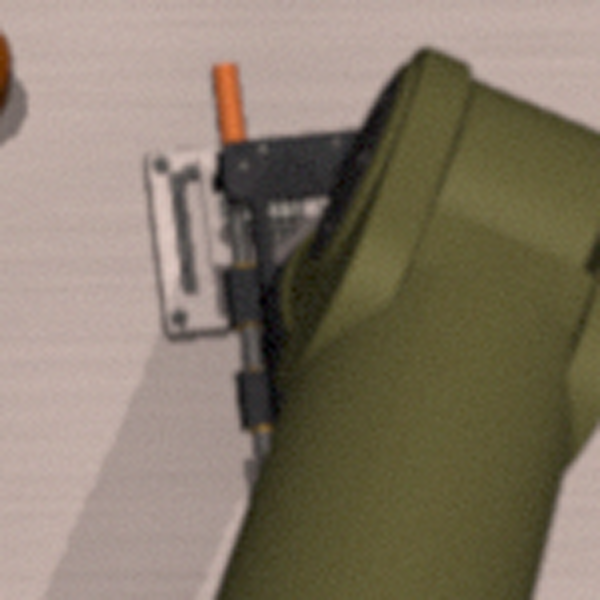

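```bash
python3 -m crank '{"dp":[[0.3,0.8,0],[0,0,0],[0,0,0],[0,0,0.5],[0,0,1],[0,0,1],[0,0,0.5],[0,0,0]],"delta_rot":[[0,0,-0.006],[0,0,0],[0,0,0],[0,0,0],[0,0,0],[0,0,0],[0,0,0],[0,0,0]]}' 
python3 -c "
from h import *
X=onz('side',(210+498/4-.5,150+290/4-.5),.1247);print('mesh before',X.round(4),'exp',(.5536+.086*np.cos(.09),-.1733+.086*np.sin(.09)))
goal(.5577,-.1817,.093,.095);print(ctrl.get_state()['torque'])
cv2.imwrite('pics/a3.png',cv2.resize(ctrl.get_image('side')[180:280,280:400],None,fx=6,fy=6,interpolation=cv2.INTER_CUBIC)[:600])
"
```

```text
time: 19.55
position: [0.5574, -0.1764, 0.0915]
tool_rot: [-3.137, -0.159, 0.004]
ft_force: [0.2, -0.6, -1.2]
grip_width: 0.131
mesh before [ 0.6397 -0.1652  0.1247] exp (np.float64(0.6392519350390314), np.float64(-0.16557044476897106))
t 19.55 pos [ 0.5574 -0.1764  0.0915] F [ 0.2 -0.6 -1.2] grip 1.14 q [-0.35  0.33  0.73  1.79 -0.25  1.12  0.56]
 turn [-0.001  0.002  0.006]  shift now-axes cm [-0.02  0.53 -0.15]  goal-axes cm [-0.02  0.53 -0.15]
[-0.06222392  0.07766621 -0.02559327]
```

View pics/a3.png

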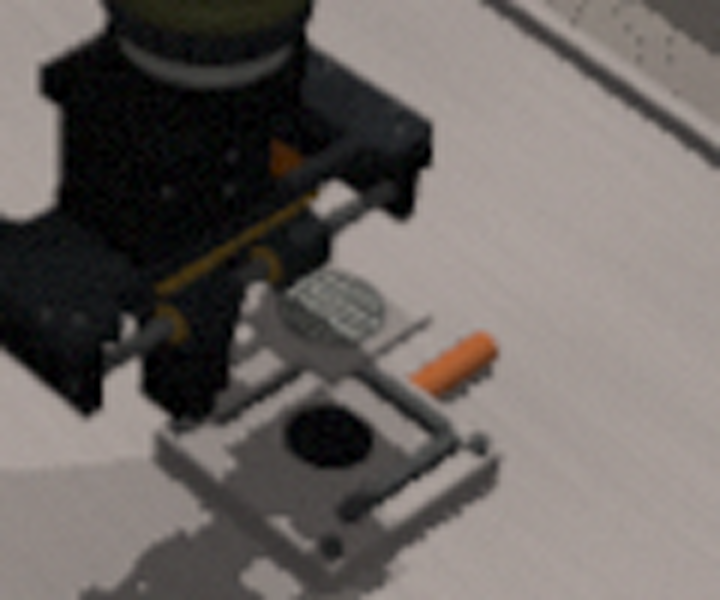

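```bash
python3 -m crank '{"dp":[[0,0.4,0.5],[0,0,1],[0,0,1.0],[0,0,0.5],[0,0,0],[0,0,0],[0,0,0],[0,0,0]],"delta_rot":[[0,0,0.004],[0,0,0],[0,0,0],[0,0,0],[0,0,0],[0,0,0],[0,0,0],[0,0,0]]}' 
python3 -c "
from h import *
goal(.5577,-.1817,.023,.095);print(ctrl.get_state()['torque'])
cv2.imwrite('pics/a4.png',cv2.resize(ctrl.get_image('side')[180:280,280:400],None,fx=6,fy=6,interpolation=cv2.INTER_CUBIC)[:600])
"
```

```text
time: 20.4
position: [0.5592, -0.1808, 0.0634]
tool_rot: [3.138, 0.153, 0.001]
ft_force: [0.2, 0.3, -1.6]
grip_width: 0.136
t 20.4 pos [ 0.5592 -0.1808  0.0634] F [ 0.2  0.3 -1.6] grip 1.18 q [-0.33  0.37  0.72  1.81 -0.28  1.07  0.59]
 turn [ 0.    -0.001  0.002]  shift now-axes cm [-0.16  0.08  4.04]  goal-axes cm [-0.16  0.08  4.04]
[-0.08128983  0.09575252 -0.04033751]
```

View pics/a4.png

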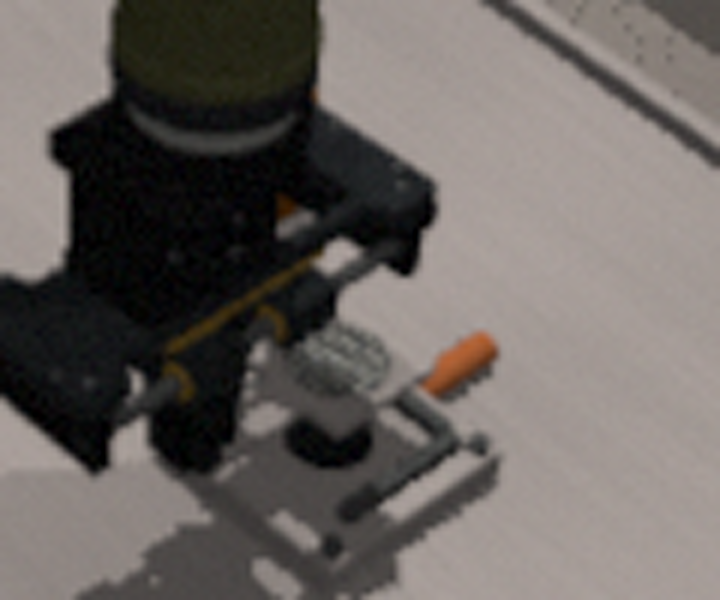

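```bash
python3 -m crank '{"dp":[[-0.16,0.08,0.6],[0,0,0.8],[0,0,0.8],[0,0,0.6],[0,0,0.4],[0,0,0],[0,0,0],[0,0,0]],"delta_rot":[[0,0,0.002],[0,0,0],[0,0,0],[0,0,0],[0,0,0],[0,0,0],[0,0,0],[0,0,0]]}' 
python3 -c "
from h import *
goal(.5577,-.1817,.023,.095)
cv2.imwrite('pics/a5.png',cv2.resize(ctrl.get_image('side')[180:280,280:400],None,fx=6,fy=6,interpolation=cv2.INTER_CUBIC)[:600])
"
```

```text
time: 21.25
position: [0.5576, -0.1818, 0.0313]
tool_rot: [3.138, 0.149, 0.001]
ft_force: [-0.1, 0.4, -1.7]
grip_width: 0.137
t 21.25 pos [ 0.5576 -0.1818  0.0313] F [-0.1  0.4 -1.7] grip 1.19 q [-0.31  0.41  0.7   1.83 -0.31  1.01  0.61]
 turn [ 0.    -0.001 -0.   ]  shift now-axes cm [ 0.01 -0.01  0.83]  goal-axes cm [ 0.01 -0.01  0.83]
```

View pics/a5.png

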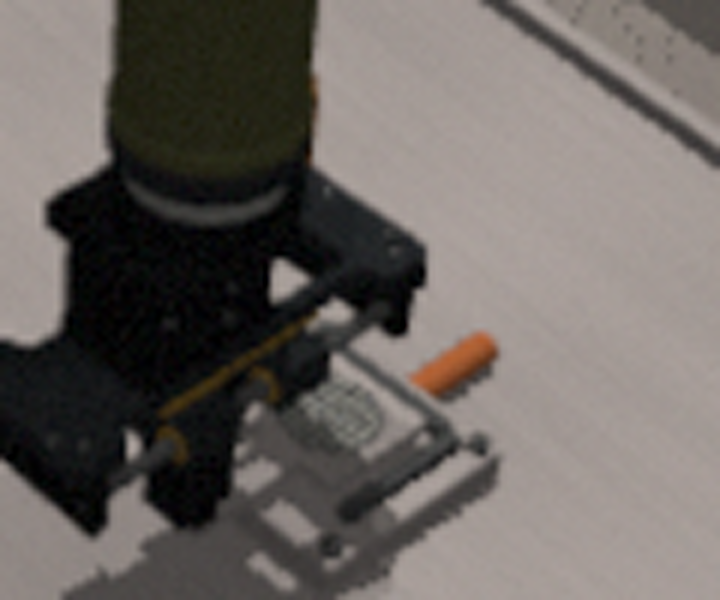

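```bash
python3 -m crank '{"dp":[[0,0,0.2],[0,0,0.2],[0,0,0.1],[0,0,0.1],[0,0,0.1],[0,0,0.1],[0,0,0],[0,0,0]],"delta_rot":[[0,0,0],[0,0,0],[0,0,0],[0,0,0],[0,0,0],[0,0,0],[0,0,0],[0,0,0]]}' 
python3 -c "
from h import *
goal(.5577,-.1817,.023,.095)
cv2.imwrite('pics/a6.png',cv2.resize(ctrl.get_image('side')[180:280,280:400],None,fx=6,fy=6,interpolation=cv2.INTER_CUBIC)[:600])
"
```

```text
time: 22.1
position: [0.5574, -0.1817, 0.023]
tool_rot: [-3.138, -0.149, -0.0]
ft_force: [-0.6, -0.4, -0.3]
grip_width: 0.132
t 22.1 pos [ 0.5574 -0.1817  0.023 ] F [-0.6 -0.4 -0.3] grip 1.15 q [-0.31  0.42  0.7   1.84 -0.32  1.    0.62]
 turn [-0. -0.  0.]  shift now-axes cm [0.03 0.01 0.  ]  goal-axes cm [0.03 0.01 0.  ]
```

View pics/a6.png

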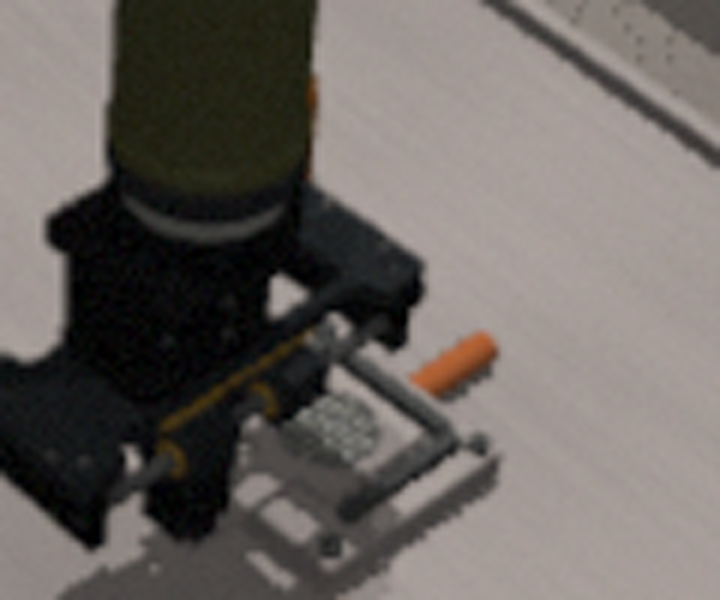

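```bash
python3 -m crank '{"dp":[[0,0,0.05],[0,0,0],[0,0,0],[0,0,0],[0,0,0],[0,0,0],[0,0,0],[0,0,0]],"delta_rot":[[0,0,0],[0,0,0],[0,0,0],[0,0,0],[0,0,0],[0,0,0],[0,0,0],[0,0,0]]}' 
python3 -m crank '{"dp":[[0,0,0],[0,0,0],[0,0,0],[0,0,0],[0,0,0],[0,0,0],[0,0,0],[0,0,0]],"delta_rot":[[0,0,0],[0,0,0],[0,0,0],[0,0,0],[0,0,0],[0,0,0],[0,0,0],[0,0,0]]}' 4
python3 -m crank '{"dp":[[0,0,-0.5],[0,0,-1],[0,0,-1.5],[0,0,-2],[0,0,-2.5],[0,0,-2.5],[0,0,0],[0,0,0]],"delta_rot":[[0,0,0],[0,0,0],[0,0,0],[0,0,0],[0,0,0],[0,0,0],[0,0,0],[0,0,0]]}' 
python3 -c "
from h import *
goal(.5183,-.3163,.12,-.5)
cv2.imwrite('pics/a7.png',cv2.resize(ctrl.get_image('side')[180:280,280:400],None,fx=6,fy=6,interpolation=cv2.INTER_CUBIC)[:600])
"
```

```text
time: 22.95
position: [0.5574, -0.1817, 0.0229]
tool_rot: [-3.138, -0.149, -0.0]
ft_force: [-2.5, 0.7, 4.8]
grip_width: 0.135
time: 23.75
position: [0.5574, -0.1816, 0.0225]
tool_rot: [-3.138, -0.149, -0.0]
ft_force: [0.2, -0.2, -0.4]
grip_width: 0.46
time: 24.55
position: [0.558, -0.1818, 0.124]
tool_rot: [-3.138, -0.149, -0.004]
ft_force: [0.3, 0.5, 0.3]
grip_width: 0.463
t 24.55 pos [ 0.558  -0.1818  0.124 ] F [0.3 0.5 0.3] grip 4.03 q [-0.36  0.3   0.75  1.75 -0.22  1.17  0.55]
 turn [-0.001 -0.003  0.595]  shift now-axes cm [-5.23 13.01  0.38]  goal-axes cm [ 2.97 13.71  0.4 ]
```

View pics/a7.png

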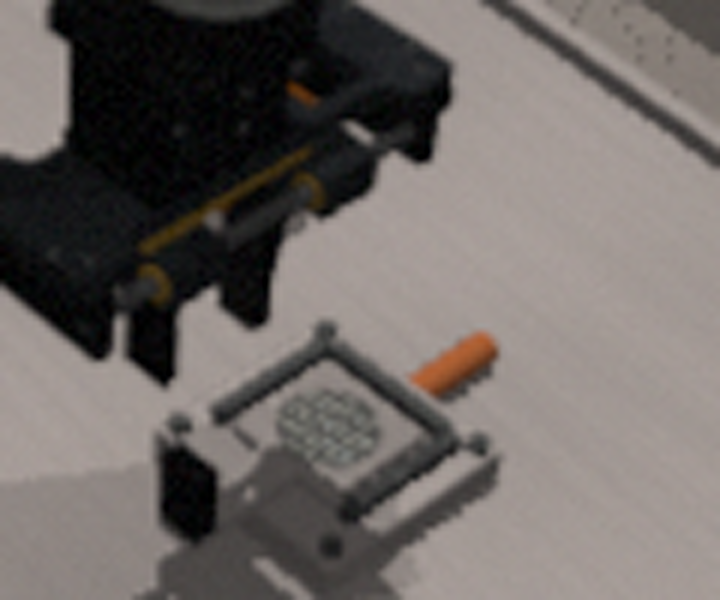

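```bash
python3 -m crank '{"dp":[[0,0,0],[-1.3,3.25,0],[-1.3,3.25,0],[-1.3,3.25,0],[-1.3,3.25,0],[0,0,1.5],[0,0,1.5],[0,0,0]],"delta_rot":[[0,0,0],[0,0,0],[0,0,0],[0,0,0],[0,0,0],[0,0,0],[0,0,0],[0,0,0]]}' 8.7
python3 -c "
from h import *
print('mesh now',onz('side',(280+331/6-.5,180+427/6-.5),.026))
goal(.5183,-.3163,.0077,.095)
im=ctrl.get_image('side')
t=ctrl.get_image('top')
cv2.imwrite('pics/b1.png',cv2.resize(im[200:340,250:450],None,fx=4,fy=4,interpolation=cv2.INTER_CUBIC)[:600])
cv2.imwrite('pics/b1t.png',cv2.resize(t[130:280,310:480],None,fx=4,fy=4,interpolation=cv2.INTER_CUBIC))
"
```

```text
time: 25.4
position: [0.5165, -0.3132, 0.0889]
tool_rot: [-3.134, -0.151, 0.008]
ft_force: [0.1, 0.7, -0.2]
grip_width: 0.983
mesh now [ 0.64480042 -0.17365352  0.026     ]
t 25.4 pos [ 0.5165 -0.3132  0.0889] F [ 0.1  0.7 -0.2] grip 8.56 q [-0.13  0.4   0.77  1.74 -0.3   1.14  0.84]
 turn [-0.004  0.005  0.001]  shift now-axes cm [0.19 0.35 8.12]  goal-axes cm [0.15 0.32 8.12]
```

View pics/b1.png

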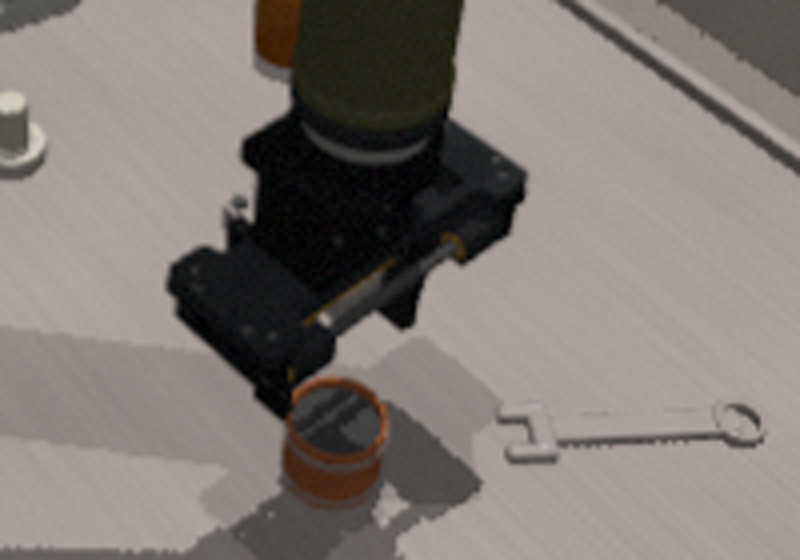

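View pics/b1t.png

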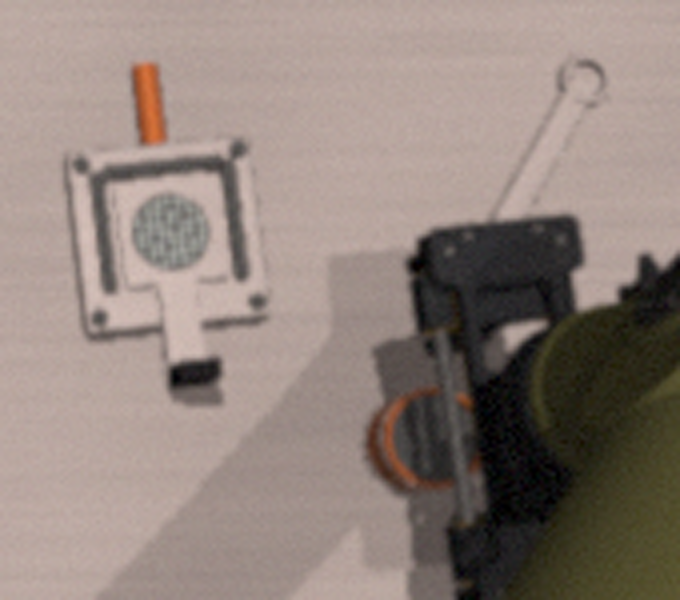

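```bash
python3 -m crank '{"dp":[[0.15,0.3,1],[0,0,1.5],[0,0,0.5],[0,0,0],[0,0,0],[0,0,0],[0,0,0],[0,0,0]],"delta_rot":[[-0.004,0.005,0],[0,0,0],[0,0,0],[0,0,0],[0,0,0],[0,0,0],[0,0,0],[0,0,0]]}' 8.7
python3 -c "
from h import *
goal(.5183,-.3163,.0077,.095)
im=ctrl.get_image('side')
cv2.imwrite('pics/b2.png',cv2.resize(im[200:340,250:450],None,fx=4,fy=4,interpolation=cv2.INTER_CUBIC)[:600])
"
```

```text
time: 26.3
position: [0.52, -0.319, 0.0628]
tool_rot: [3.134, 0.149, 0.009]
ft_force: [-0.5, -0.0, 0.6]
grip_width: 0.997
t 26.3 pos [ 0.52   -0.319   0.0628] F [-0.5 -0.   0.6] grip 8.67 q [-0.11  0.43  0.76  1.76 -0.33  1.08  0.86]
 turn [ 0.004 -0.006 -0.   ]  shift now-axes cm [-0.17 -0.31  5.51]  goal-axes cm [-0.14 -0.29  5.51]
```

View pics/b2.png

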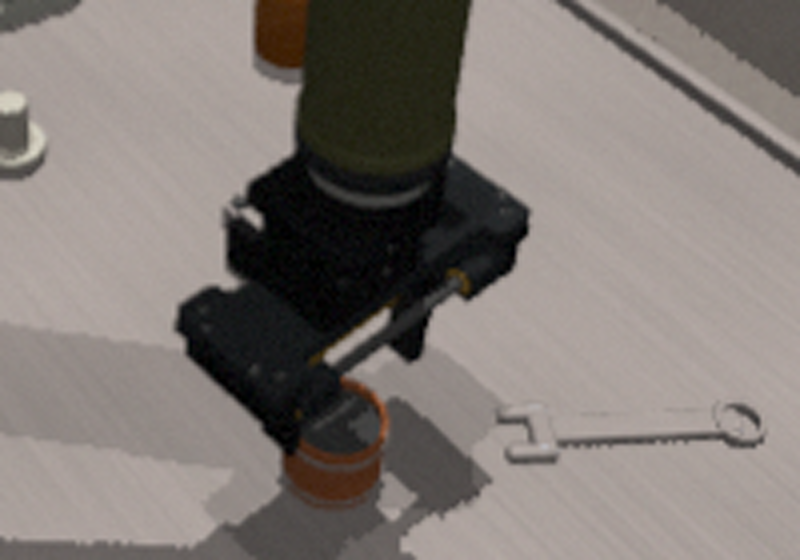

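```bash
python3 -m crank '{"dp":[[-0.15,-0.3,0],[0,0,0.5],[0,0,1],[0,0,0.5],[0,0,0],[0,0,0],[0,0,0],[0,0,0]],"delta_rot":[[0.004,-0.006,0],[0,0,0],[0,0,0],[0,0,0],[0,0,0],[0,0,0],[0,0,0],[0,0,0]]}' 8.7
python3 -c "
from h import *
goal(.5183,-.3163,.0077,.095)
im=ctrl.get_image('side')
cv2.imwrite('pics/b3.png',cv2.resize(im[200:340,250:450],None,fx=4,fy=4,interpolation=cv2.INTER_CUBIC)[:600])
"
```

```text
time: 27.15
position: [0.5182, -0.3162, 0.0427]
tool_rot: [3.138, 0.149, -0.001]
ft_force: [-0.2, 0.7, 0.3]
grip_width: 0.995
t 27.15 pos [ 0.5182 -0.3162  0.0427] F [-0.2  0.7  0.3] grip 8.66 q [-0.1   0.45  0.75  1.77 -0.35  1.05  0.87]
 turn [ 0.  0. -0.]  shift now-axes cm [0.01 0.01 3.5 ]  goal-axes cm [0.01 0.01 3.5 ]
```

View pics/b3.png

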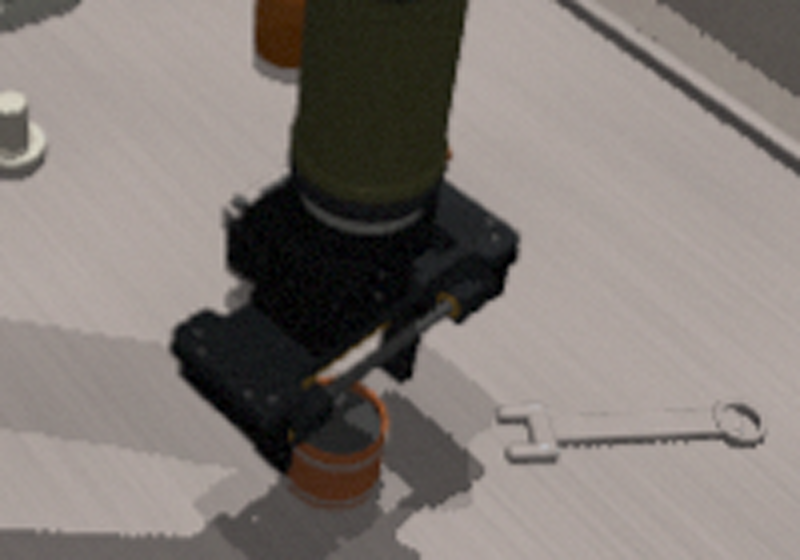

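```bash
python3 -m crank '{"dp":[[0,0,0.5],[0,0,0.7],[0,0,0.8],[0,0,0.8],[0,0,0.5],[0,0,0.2],[0,0,0],[0,0,0]],"delta_rot":[[0,0,0],[0,0,0],[0,0,0],[0,0,0],[0,0,0],[0,0,0],[0,0,0],[0,0,0]]}' 8.7
python3 -m crank '{"dp":[[0,0,0],[0,0,0],[0,0,0],[0,0,0],[0,0,0],[0,0,0],[0,0,0],[0,0,0]],"delta_rot":[[0,0,0],[0,0,0],[0,0,0],[0,0,0],[0,0,0],[0,0,0],[0,0,0],[0,0,0]]}' 5 35
python3 -c "
from h import *
goal(.5183,-.3163,.0077,.095)
im=ctrl.get_image('side')
cv2.imwrite('pics/b4.png',cv2.resize(im[200:340,250:450],None,fx=4,fy=4,interpolation=cv2.INTER_CUBIC)[:600])
"
```

```text
time: 28.0
position: [0.5181, -0.3162, 0.0076]
tool_rot: [3.138, 0.149, -0.001]
ft_force: [0.2, -0.3, -0.4]
grip_width: 1.001
time: 28.8
position: [0.5181, -0.316, 0.0075]
tool_rot: [3.138, 0.149, -0.001]
ft_force: [0.5, 0.3, 1.3]
grip_width: 0.658
t 28.8 pos [ 0.5181 -0.316   0.0075] F [0.5 0.3 1.3] grip 5.72 q [-0.08  0.5   0.72  1.79 -0.39  1.    0.9 ]
 turn [-0.     0.001  0.   ]  shift now-axes cm [ 0.02  0.03 -0.02]  goal-axes cm [ 0.02  0.03 -0.02]
```

View pics/b4.png

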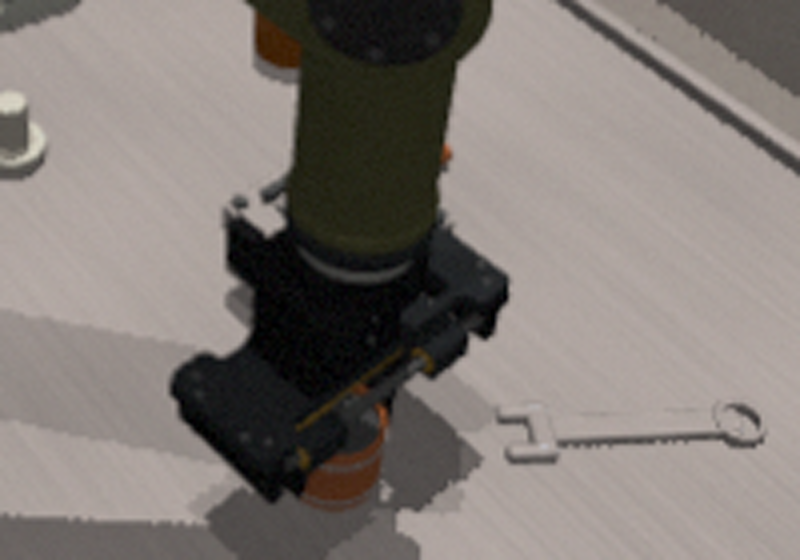

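```bash
python3 -m crank '{"dp":[[0,0,-0.5],[0,0,-1],[0,0,-1.5],[0,0,-2],[0,0,-2],[0,0,-2],[0,0,-1],[0,0,0]],"delta_rot":[[0,0,0],[0,0,0],[0,0,0],[0,0,0],[0,0,0],[0,0,0],[0,0,0],[0,0,0]]}'
python3 -c "
from h import *
goal(.6436,-.1735,.1077,.095)"
```

```text
time: 29.65
position: [0.5191, -0.3168, 0.1097]
tool_rot: [3.137, 0.149, 0.004]
ft_force: [0.4, 0.1, -2.8]
grip_width: 0.658
t 29.65 pos [ 0.5191 -0.3168  0.1097] F [ 0.4  0.1 -2.8] grip 5.72 q [-0.13  0.38  0.79  1.72 -0.29  1.17  0.83]
 turn [ 0.001 -0.003 -0.   ]  shift now-axes cm [ 13.75 -13.09   0.21]  goal-axes cm [ 13.75 -13.08   0.2 ]
```

```bash
python3 -m crank '{"dp":[[1.5,-1.4,0],[2.7,-2.6,0],[2.7,-2.6,0],[2.7,-2.6,0],[2.7,-2.6,0],[1.5,-1.2,0],[0,0,0],[0,0,0]],"delta_rot":[[0,0,0],[0,0,0],[0,0,0],[0,0,0],[0,0,0],[0,0,0],[0,0,0],[0,0,0]]}'
python3 -c "
from h import *
goal(.6436,-.1735,.0337,.095)
im=ctrl.get_image('side')
cv2.imwrite('pics/b5.png',cv2.resize(im[150:290,250:400],None,fx=4,fy=4,interpolation=cv2.INTER_CUBIC)[:600])
t=ctrl.get_image('top')
cv2.imwrite('pics/b5t.png',cv2.resize(t[130:280,310:460],None,fx=4,fy=4,interpolation=cv2.INTER_CUBIC))
"
```

```text
time: 30.45
position: [0.642, -0.1748, 0.1065]
tool_rot: [3.137, 0.148, -0.005]
ft_force: [0.1, -0.7, -2.3]
grip_width: 0.658
t 30.45 pos [ 0.642  -0.1748  0.1065] F [ 0.1 -0.7 -2.3] grip 5.73 q [-0.3   0.5   0.71  1.56 -0.34  1.21  0.56]
 turn [ 0.001  0.003 -0.   ]  shift now-axes cm [ 0.2  -0.12  7.28]  goal-axes cm [ 0.17 -0.11  7.28]
```

View pics/b5.png

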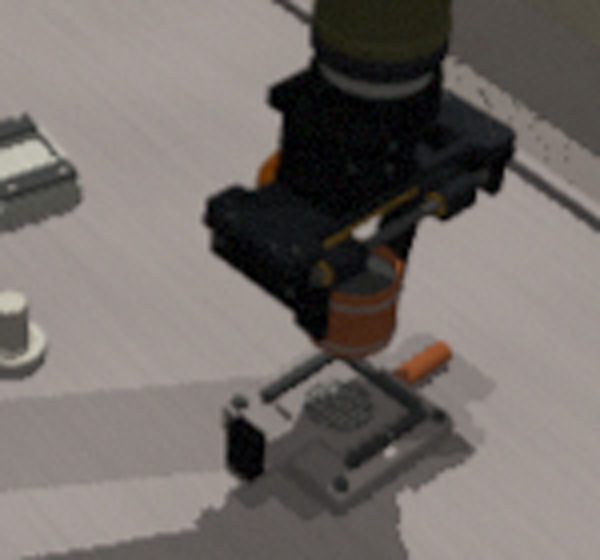

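View pics/b5t.png

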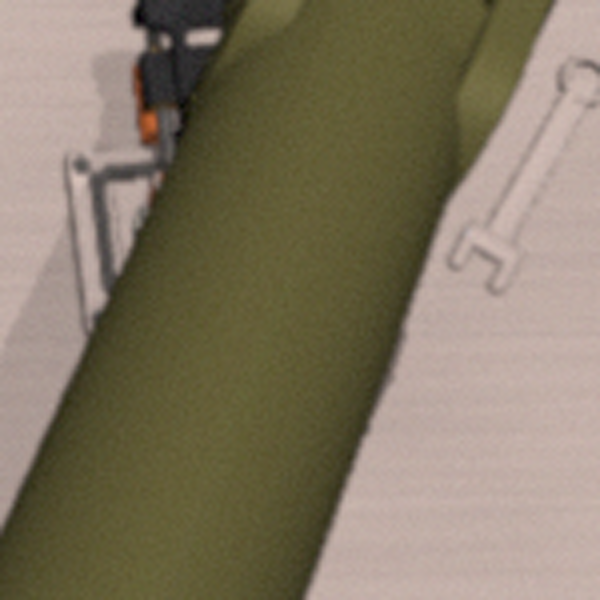

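```bash
python3 -m crank '{"dp":[[0,0,0.5],[0,0,1],[0,0,1.3],[0,0,1.3],[0,0,1],[0,0,0.7],[0,0,0],[0,0,0]],"delta_rot":[[0,0,0],[0,0,0],[0,0,0],[0,0,0],[0,0,0],[0,0,0],[0,0,0],[0,0,0]]}'
python3 -c "
from h import *
goal(.6436,-.1735,.0337,.095)
im=ctrl.get_image('side')
cv2.imwrite('pics/b6.png',cv2.resize(im[150:290,250:400],None,fx=4,fy=4,interpolation=cv2.INTER_CUBIC)[:600])
"
```

```text
time: 31.35
position: [0.6432, -0.1737, 0.0494]
tool_rot: [3.138, 0.149, -0.001]
ft_force: [0.9, 0.5, -3.2]
grip_width: 0.656
t 31.35 pos [ 0.6432 -0.1737  0.0494] F [ 0.9  0.5 -3.2] grip 5.71 q [-0.29  0.55  0.68  1.61 -0.38  1.12  0.59]
 turn [ 0.     0.001 -0.   ]  shift now-axes cm [ 0.04 -0.01  1.57]  goal-axes cm [ 0.04 -0.01  1.57]
```

View pics/b6.png

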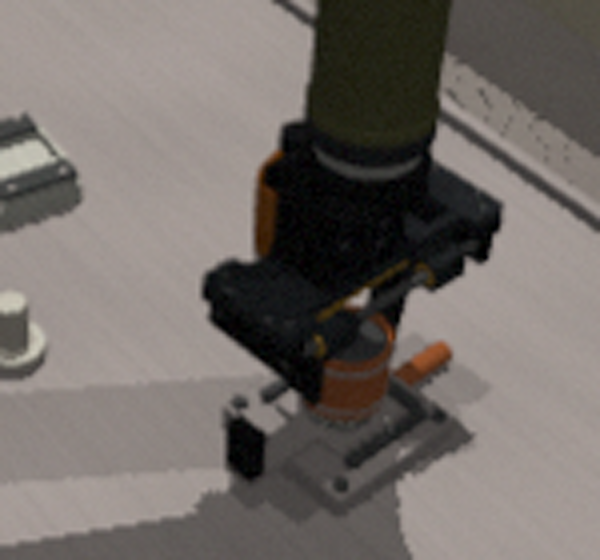

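```bash
python3 -m crank '{"dp":[[0,0,0.3],[0,0,0.4],[0,0,0.4],[0,0,0.2],[0,0,0.1],[0,0,0.1],[0,0,0],[0,0,0]],"delta_rot":[[0,0,0],[0,0,0],[0,0,0],[0,0,0],[0,0,0],[0,0,0],[0,0,0],[0,0,0]]}'
python3 -m crank '{"dp":[[0,0,0.05],[0,0,0.05],[0,0,0],[0,0,0],[0,0,0],[0,0,0],[0,0,0],[0,0,0]],"delta_rot":[[0,0,0],[0,0,0],[0,0,0],[0,0,0],[0,0,0],[0,0,0],[0,0,0],[0,0,0]]}'
```

```text
time: 32.2
position: [0.6431, -0.1736, 0.0344]
tool_rot: [3.138, 0.149, -0.001]
ft_force: [0.5, -0.0, -3.3]
grip_width: 0.661
time: 33.0
position: [0.6431, -0.1736, 0.0336]
tool_rot: [3.138, 0.149, -0.001]
ft_force: [-0.4, -0.2, 1.1]
grip_width: 0.661
```

```bash
python3 -m crank '{"dp":[[0,0,0],[0,0,0],[0,0,0],[0,0,0],[0,0,0],[0,0,0],[0,0,0],[0,0,0]],"delta_rot":[[0,0,0],[0,0,0],[0,0,0],[0,0,0],[0,0,0],[0,0,0],[0,0,0],[0,0,0]]}' 8.5
python3 -m crank '{"dp":[[0,0,-0.5],[0,0,-1],[0,0,-2],[0,0,-2.5],[0,0,-2.5],[0,0,-2.5],[0,0,-1],[0,0,0]],"delta_rot":[[0,0,0],[0,0,0],[0,0,0],[0,0,0],[0,0,0],[0,0,0],[0,0,0],[0,0,0]]}'
python3 -c "
from h import *
goal(.4935,.3288,.1537,.095)
im=ctrl.get_image('side')
cv2.imwrite('pics/b7.png',cv2.resize(im[150:290,250:400],None,fx=4,fy=4,interpolation=cv2.INTER_CUBIC)[:600])
"
```

```text
time: 33.8
position: [0.643, -0.1736, 0.0333]
tool_rot: [-3.138, -0.149, 0.001]
ft_force: [0.5, -0.5, -0.9]
grip_width: 0.976
time: 34.6
position: [0.6442, -0.1741, 0.1555]
tool_rot: [3.137, 0.149, 0.004]
ft_force: [-0.1, 0.6, 0.3]
grip_width: 0.979
t 34.6 pos [ 0.6442 -0.1741  0.1555] F [-0.1  0.6  0.3] grip 8.52 q [-0.31  0.46  0.73  1.51 -0.31  1.29  0.54]
 turn [ 0.001 -0.003 -0.   ]  shift now-axes cm [-10.24 -51.49   0.11]  goal-axes cm [-10.24 -51.49   0.18]
```

View pics/b7.png

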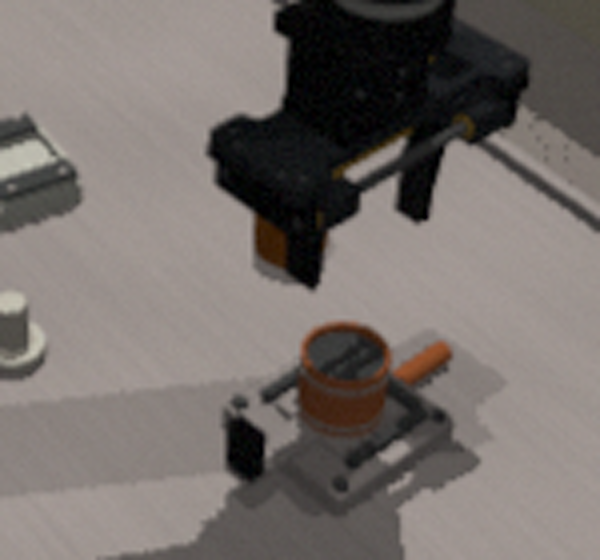

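```bash
python3 -m crank '{"dp":[[-0.4,-2,0],[-0.85,-4.2,0],[-0.85,-4.2,0],[-0.85,-4.2,0],[-0.85,-4.2,0],[-0.85,-4.2,0],[-0.85,-4.2,0],[-0.85,-4.2,0]],"delta_rot":[[0,0,0],[0,0,0],[0,0,0],[0,0,0],[0,0,0],[0,0,0],[0,0,0],[0,0,0]]}' 7
python3 -m crank '{"dp":[[-0.85,-4.2,0],[-0.85,-4.2,0],[-0.85,-4.2,0],[-0.8,-4.2,0.5],[-0.5,-3.3,1.5],[0,0,2],[0,0,0],[0,0,0]],"delta_rot":[[0,0,0],[0,0,0],[0,0,0],[0,0,0],[0,0,0],[0,0,0],[0,0,0],[0,0,0]]}'
python3 -c "
from h import *
goal(.4935,.3288,.0127,.095)
im=ctrl.get_image('side')
cv2.imwrite('pics/c1.png',cv2.resize(im[110:220,150:300],None,fx=5,fy=5,interpolation=cv2.INTER_CUBIC)[:600])
"
```

```text
time: 35.45
position: [0.5482, 0.1345, 0.1518]
tool_rot: [3.137, 0.15, -0.005]
ft_force: [1.1, 0.4, 0.3]
grip_width: 0.807
time: 36.25
position: [0.4923, 0.3279, 0.1123]
tool_rot: [3.136, 0.147, -0.004]
ft_force: [0.2, -0.1, 0.4]
grip_width: 0.8
t 36.25 pos [0.4923 0.3279 0.1123] F [ 0.2 -0.1  0.4] grip 6.96 q [-1.06  0.29  0.51  1.74 -0.15  1.15 -0.42]
 turn [ 0.002  0.003 -0.001]  shift now-axes cm [ 0.15 -0.1   9.96]  goal-axes cm [ 0.13 -0.07  9.96]
```

View pics/c1.png

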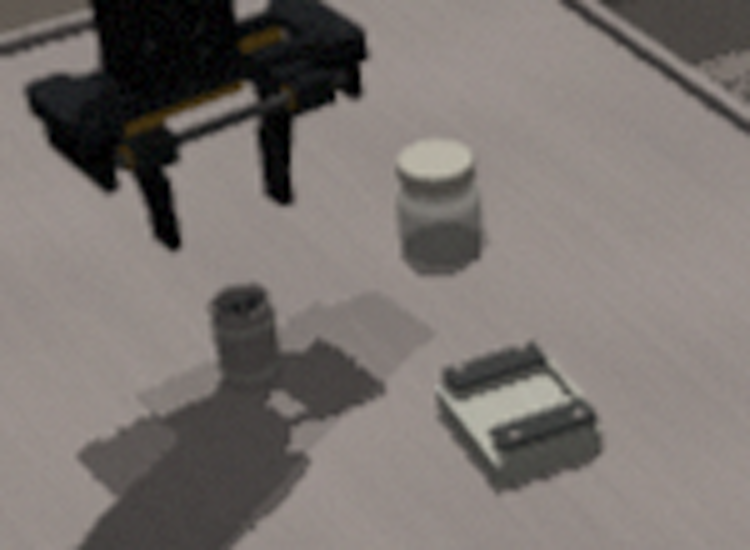

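Descend partway and re-check settled pose.

```bash
python3 -m crank '{"dp":[[0,0,0.5],[0,0,1],[0,0,1],[0,0,1],[0,0,0.5],[0,0,0],[0,0,0],[0,0,0]],"delta_rot":[[0,0,0],[0,0,0],[0,0,0],[0,0,0],[0,0,0],[0,0,0],[0,0,0],[0,0,0]]}'
python3 -c "
from h import *
goal(.4935,.3288,.0127,.095)
im=ctrl.get_image('side')
cv2.imwrite('pics/c2.png',cv2.resize(im[110:220,150:300],None,fx=5,fy=5,interpolation=cv2.INTER_CUBIC)[:600])
"
```

```text
time: 37.1
position: [0.493, 0.3297, 0.0738]
tool_rot: [-3.138, -0.149, 0.0]
ft_force: [-1.1, 0.2, 0.2]
grip_width: 0.802
t 37.1 pos [0.493  0.3297 0.0738] F [-1.1  0.2  0.2] grip 6.98 q [-1.05  0.33  0.5   1.78 -0.18  1.08 -0.4 ]
 turn [-0.  0.  0.]  shift now-axes cm [0.04 0.09 6.11]  goal-axes cm [0.04 0.09 6.11]
```

View pics/c2.png

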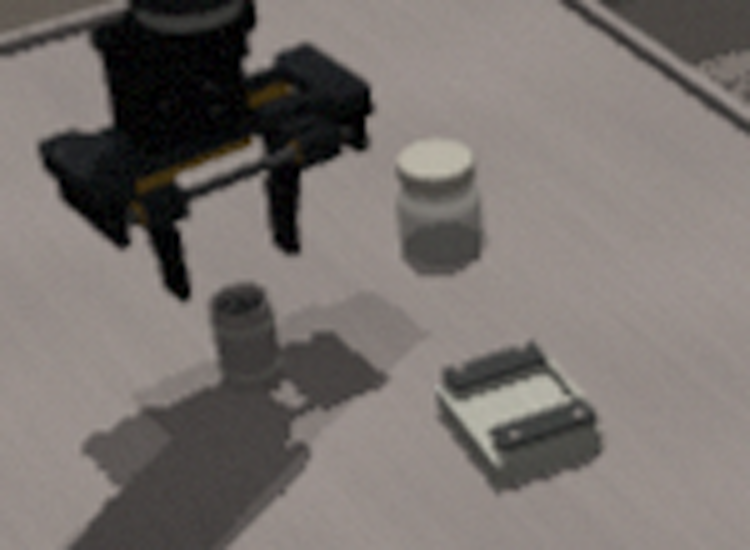

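```bash
python3 -m crank '{"dp":[[0,0.1,0.5],[0,0,1],[0,0,1.2],[0,0,1.2],[0,0,1.2],[0,0,1],[0,0,0],[0,0,0]],"delta_rot":[[0,0,0],[0,0,0],[0,0,0],[0,0,0],[0,0,0],[0,0,0],[0,0,0],[0,0,0]]}'
python3 -m crank '{"dp":[[0,0,0],[0,0,0],[0,0,0],[0,0,0],[0,0,0],[0,0,0],[0,0,0],[0,0,0]],"delta_rot":[[0,0,0],[0,0,0],[0,0,0],[0,0,0],[0,0,0],[0,0,0],[0,0,0],[0,0,0]]}' 3 30
python3 -c "
from h import *
goal(.4935,.3288,.0127,.095)
im=ctrl.get_image('side')
cv2.imwrite('pics/c3.png',cv2.resize(im[110:220,150:300],None,fx=5,fy=5,interpolation=cv2.INTER_CUBIC)[:600])
"
```

```text
time: 37.95
position: [0.4927, 0.3284, 0.0122]
tool_rot: [3.138, 0.149, -0.002]
ft_force: [-0.8, 1.0, 0.3]
grip_width: 0.802
time: 38.75
position: [0.4929, 0.3286, 0.0127]
tool_rot: [-3.138, -0.149, 0.001]
ft_force: [0.5, 0.3, 2.9]
grip_width: 0.453
t 38.75 pos [0.4929 0.3286 0.0127] F [0.5 0.3 2.9] grip 3.94 q [-1.03  0.41  0.48  1.82 -0.22  0.97 -0.36]
 turn [-0.     0.001  0.   ]  shift now-axes cm [ 0.07 -0.01 -0.  ]  goal-axes cm [ 0.07 -0.01 -0.  ]
```

View pics/c3.png

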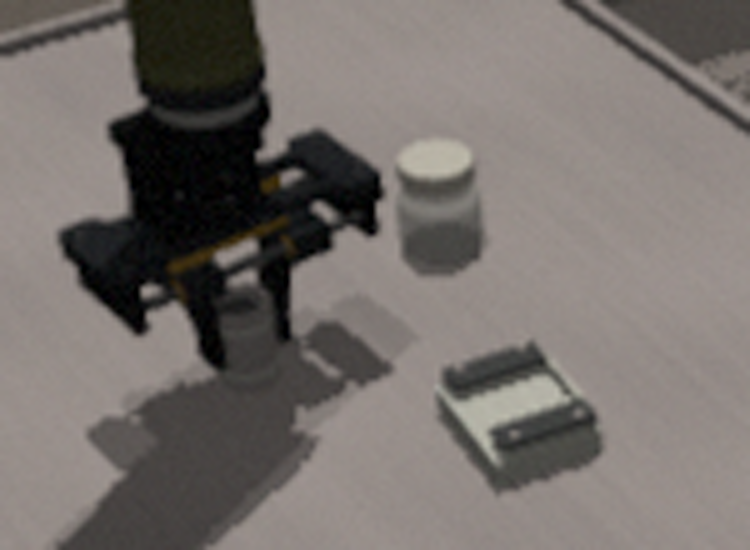

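```bash
python3 -m crank '{"dp":[[0,0,-0.5],[0,0,-1],[0,0,-2],[0,0,-2.5],[0,0,-2.5],[0,0,-2.5],[0,0,-2],[0,0,-1]],"delta_rot":[[0,0,0],[0,0,0],[0,0,0],[0,0,0],[0,0,0],[0,0,0],[0,0,0],[0,0,0]]}'
python3 -c "
from h import *
im=ctrl.get_image('top');v=im.astype(int);g=v.max(2);sat=g-v.min(2)
m=(sat>55)&(v[...,2]>v[...,0]+40)
print(blobs(m,325,165,385,215,15))
n=np.zeros(m.shape,np.uint8);n[170:215,325:385]=m[170:215,325:385]
cv2.imwrite('pics/c4t.png',cv2.resize(im[160:220,320:390],None,fx=10,fy=10,interpolation=cv2.INTER_NEAREST))
print('side est',onz('side',(335.75,237.5),.076))
goal(.6436,-.1735,.1527,.095)
"
```

```text
time: 39.6
position: [0.4936, 0.3289, 0.155]
tool_rot: [-3.136, -0.149, -0.002]
ft_force: [-0.3, 0.0, -2.2]
grip_width: 0.452
[((np.float64(355.8), np.float64(183.43)), [343, 171, 26, 26, 160])]
side est [ 0.64295313 -0.1741233   0.076     ]
t 39.65 pos [0.494  0.3292 0.1557] F [ 0.7  0.4 -0.3] grip 3.91 q [-1.07  0.25  0.52  1.7  -0.13  1.23 -0.43]
 turn [-0.003 -0.002 -0.   ]  shift now-axes cm [10.13 51.46  0.18]  goal-axes cm [10.12 51.46  0.3 ]
```

View pics/c4t.png

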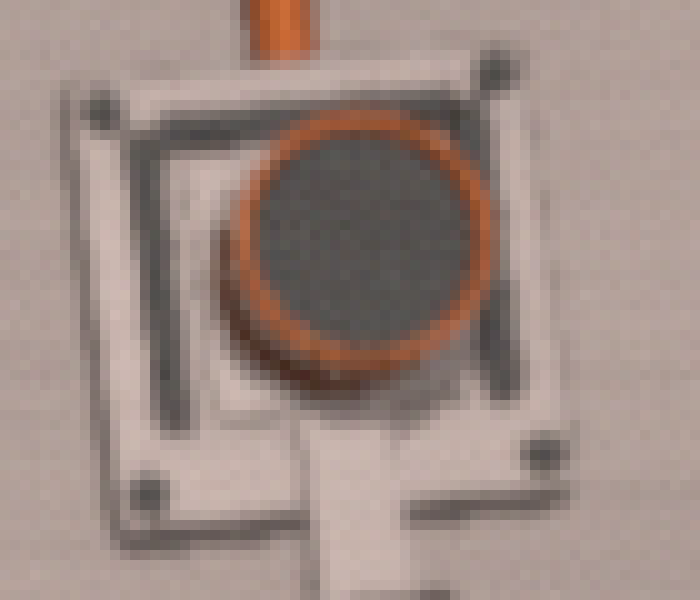

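```bash
python3 -m crank '{"dp":[[0.4,2,0],[0.8,4.2,0],[0.85,4.2,0],[0.85,4.2,0],[0.85,4.2,0],[0.85,4.2,0],[0.85,4.2,0],[0.8,4.2,0]],"delta_rot":[[0,0,0],[0,0,0],[0,0,0],[0,0,0],[0,0,0],[0,0,0],[0,0,0],[0,0,0]]}'
python3 -m crank '{"dp":[[0.85,4.2,0],[0.8,4.2,0],[0.8,4.2,0],[0.8,4.2,0],[0.5,3.2,0],[0,0,0],[0,0,0],[0,0,0]],"delta_rot":[[0,0,0],[0,0,0],[0,0,0],[0,0,0],[0,0,0],[0,0,0],[0,0,0],[0,0,0]]}'
python3 -c "
from h import *
print('cart top est',onz('top',(355.8,183.4),.076))
goal(.6436,-.1735,.0817,.095)
im=ctrl.get_image('side')
cv2.imwrite('pics/c5.png',cv2.resize(im[130:270,250:400],None,fx=4,fy=4,interpolation=cv2.INTER_CUBIC)[:600])
"
```

```text
time: 40.45
position: [0.5844, 0.0202, 0.1515]
tool_rot: [-3.138, -0.149, 0.004]
ft_force: [0.6, 0.2, -1.3]
grip_width: 0.451
time: 41.25
position: [0.6409, -0.1719, 0.1514]
tool_rot: [-3.136, -0.152, 0.004]
ft_force: [0.3, 0.5, -1.7]
grip_width: 0.457
cart top est [ 0.64252357 -0.17376061  0.076     ]
t 41.25 pos [ 0.6409 -0.1719  0.1514] F [ 0.3  0.5 -1.7] grip 3.98 q [-0.33  0.46  0.74  1.52 -0.32  1.29  0.55]
 turn [-0.002  0.002  0.002]  shift now-axes cm [0.27 0.2  6.96]  goal-axes cm [0.26 0.19 6.97]
```

View pics/c5.png

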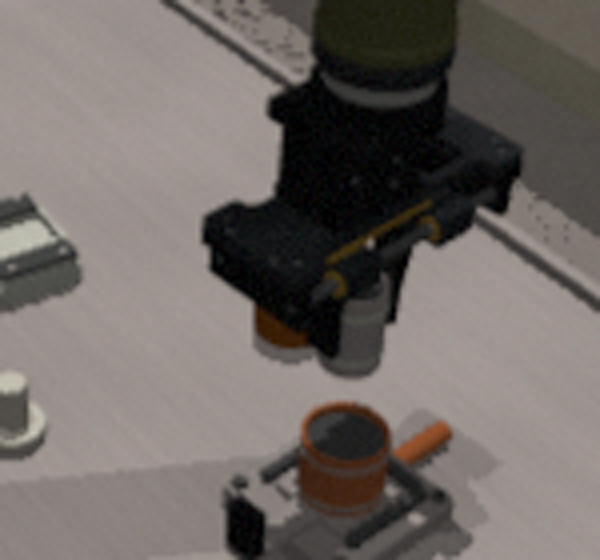

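```bash
python3 -m crank '{"dp":[[0,0,0.5],[0,0,1],[0,0,1.2],[0,0,1.2],[0,0,0.8],[0,0,0.5],[0,0,0],[0,0,0]],"delta_rot":[[0,0,0],[0,0,0],[0,0,0],[0,0,0],[0,0,0],[0,0,0],[0,0,0],[0,0,0]]}'
python3 -c "
from h import *
goal(.6427,-.174,.0817,.095)
im=ctrl.get_image('side')
cv2.imwrite('pics/c6.png',cv2.resize(im[130:270,250:400],None,fx=4,fy=4,interpolation=cv2.INTER_CUBIC)[:600])
"
```

```text
time: 42.1
position: [0.6413, -0.1739, 0.1005]
tool_rot: [3.138, 0.149, -0.001]
ft_force: [-0.4, -0.8, -2.5]
grip_width: 0.451
t 42.1 pos [ 0.6413 -0.1739  0.1005] F [-0.4 -0.8 -2.5] grip 3.93 q [-0.32  0.5   0.73  1.57 -0.35  1.2   0.57]
 turn [ 0.     0.001 -0.   ]  shift now-axes cm [0.14 0.02 1.88]  goal-axes cm [0.14 0.02 1.88]
```

View pics/c6.png

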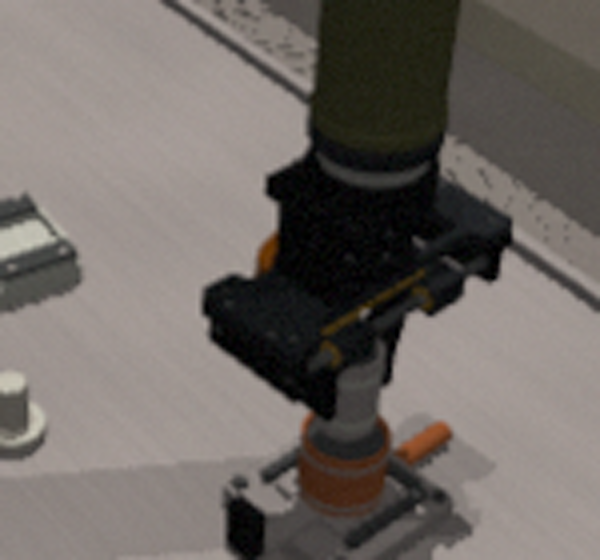

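```bash
python3 -m crank '{"dp":[[0.14,0,0.2],[0,0,0.4],[0,0,0.4],[0,0,0.3],[0,0,0.2],[0,0,0.2],[0,0,0],[0,0,0]],"delta_rot":[[0,0,0],[0,0,0],[0,0,0],[0,0,0],[0,0,0],[0,0,0],[0,0,0],[0,0,0]]}'
python3 -m crank '{"dp":[[0,0,0.1],[0,0,0.1],[0,0,0.05],[0,0,0],[0,0,0],[0,0,0],[0,0,0],[0,0,0]],"delta_rot":[[0,0,0],[0,0,0],[0,0,0],[0,0,0],[0,0,0],[0,0,0],[0,0,0],[0,0,0]]}'
python3 -c "
from h import *
goal(.6427,-.174,.0817,.095)
im=ctrl.get_image('side')
cv2.imwrite('pics/c7.png',cv2.resize(im[130:270,250:400],None,fx=4,fy=4,interpolation=cv2.INTER_CUBIC)[:600])
"
```

```text
time: 42.95
position: [0.6425, -0.1736, 0.0833]
tool_rot: [-3.138, -0.149, 0.001]
ft_force: [0.2, -0.3, -2.5]
grip_width: 0.455
time: 43.75
position: [0.6426, -0.1737, 0.0817]
tool_rot: [-3.138, -0.149, 0.001]
ft_force: [-2.5, 1.3, 5.0]
grip_width: 0.453
t 43.75 pos [ 0.6426 -0.1737  0.0817] F [-2.5  1.3  5. ] grip 3.94 q [-0.31  0.52  0.72  1.58 -0.36  1.17  0.58]
 turn [-0.  0. -0.]  shift now-axes cm [ 0.    0.03 -0.  ]  goal-axes cm [ 0.    0.03 -0.  ]
```

View pics/c7.png

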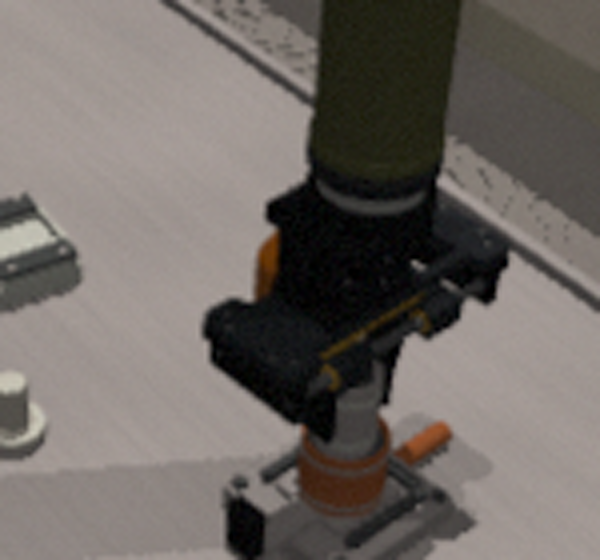

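```bash
python3 -m crank '{"dp":[[0,0,0],[0,0,0],[0,0,0],[0,0,0],[0,0,0],[0,0,0],[0,0,0],[0,0,0]],"delta_rot":[[0,0,0],[0,0,0],[0,0,0],[0,0,0],[0,0,0],[0,0,0],[0,0,0],[0,0,0]]}' 7
python3 -m crank '{"dp":[[0,0,-0.5],[0,0,-1],[0,0,-2],[0,0,-2.5],[0,0,-2.5],[0,0,-2],[0,0,-0.5],[0,0,0]],"delta_rot":[[0,0,0],[0,0,0],[0,0,0],[0,0,0],[0,0,0],[0,0,0],[0,0,0],[0,0,0]]}'
python3 -c "
from h import *
goal(.504,.0134,.1917,.095)
im=ctrl.get_image('side')
cv2.imwrite('pics/d1.png',cv2.resize(im[130:270,250:400],None,fx=4,fy=4,interpolation=cv2.INTER_CUBIC)[:600])
"
```

```text
time: 44.6
position: [0.6425, -0.1736, 0.0808]
tool_rot: [3.138, 0.149, -0.001]
ft_force: [0.0, 0.0, 0.6]
grip_width: 0.799
time: 45.4
position: [0.6431, -0.1738, 0.1921]
tool_rot: [3.138, 0.149, 0.002]
ft_force: [-0.7, -0.6, 0.7]
grip_width: 0.81
t 45.4 pos [ 0.6431 -0.1738  0.1921] F [-0.7 -0.6  0.7] grip 7.05 q [-0.33  0.44  0.76  1.46 -0.3   1.36  0.54]
 turn [ 0.    -0.001  0.   ]  shift now-axes cm [-1.207e+01 -1.996e+01  1.000e-02]  goal-axes cm [-12.07 -19.96   0.04]
```

View pics/d1.png

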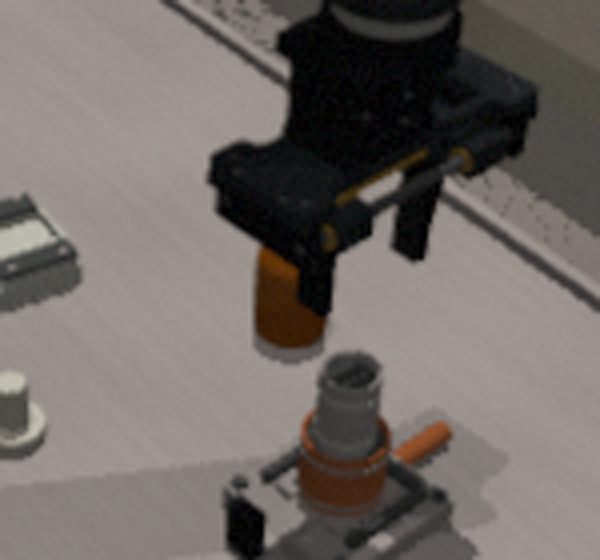

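```bash
python3 -m crank '{"dp":[[-1.2,-2,0],[-2.2,-3.6,0],[-2.2,-3.6,0],[-2.2,-3.6,0],[-2.2,-3.6,0],[-2.07,-3.55,1],[0,0,3],[0,0,3]],"delta_rot":[[0,0,0],[0,0,0],[0,0,0],[0,0,0],[0,0,0],[0,0,0],[0,0,0],[0,0,0]]}' 5
python3 -m crank '{"dp":[[0,0,2],[0,0,1],[0,0,0],[0,0,0],[0,0,0],[0,0,0],[0,0,0],[0,0,0]],"delta_rot":[[0,0,0],[0,0,0],[0,0,0],[0,0,0],[0,0,0],[0,0,0],[0,0,0],[0,0,0]]}'
python3 -c "
from h import *
goal(.504,.0134,.0127,.095)
im=ctrl.get_image('side');t=ctrl.get_image('top')
cv2.imwrite('pics/d2.png',cv2.resize(im[150:270,190:340],None,fx=5,fy=5,interpolation=cv2.INTER_CUBIC)[:600])
cv2.imwrite('pics/d2t.png',cv2.resize(t[160:220,320:390],None,fx=10,fy=10,interpolation=cv2.INTER_NEAREST))
"
```

```text
time: 46.25
position: [0.5024, 0.0157, 0.1197]
tool_rot: [-3.136, -0.156, 0.001]
ft_force: [0.5, -0.5, -0.1]
grip_width: 0.572
time: 47.05
position: [0.5037, 0.0136, 0.0913]
tool_rot: [-3.138, -0.149, 0.0]
ft_force: [0.3, -0.2, -0.7]
grip_width: 0.573
t 47.05 pos [0.5037 0.0136 0.0913] F [ 0.3 -0.2 -0.7] grip 4.99 q [-0.74  0.12  0.7   1.98 -0.09  1.07  0.1 ]
 turn [-0.  0.  0.]  shift now-axes cm [0.03 0.02 7.86]  goal-axes cm [0.03 0.02 7.86]
```

View pics/d2.png

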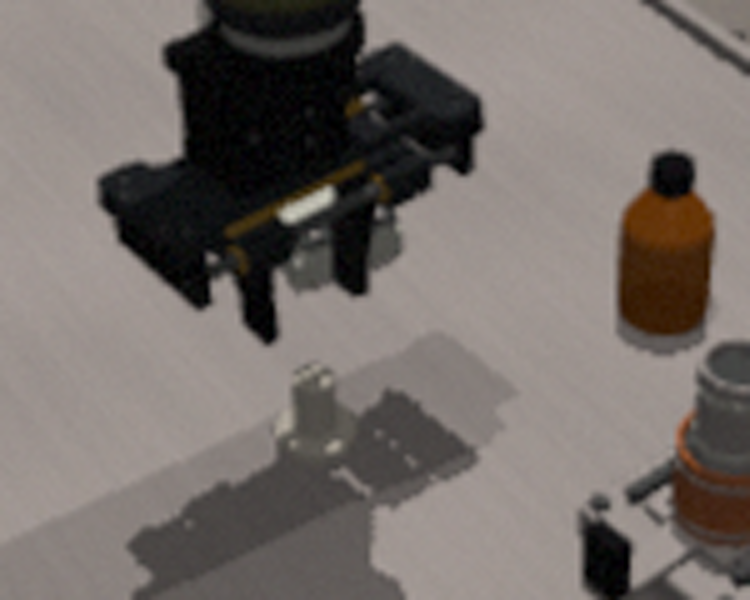

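View pics/d2t.png

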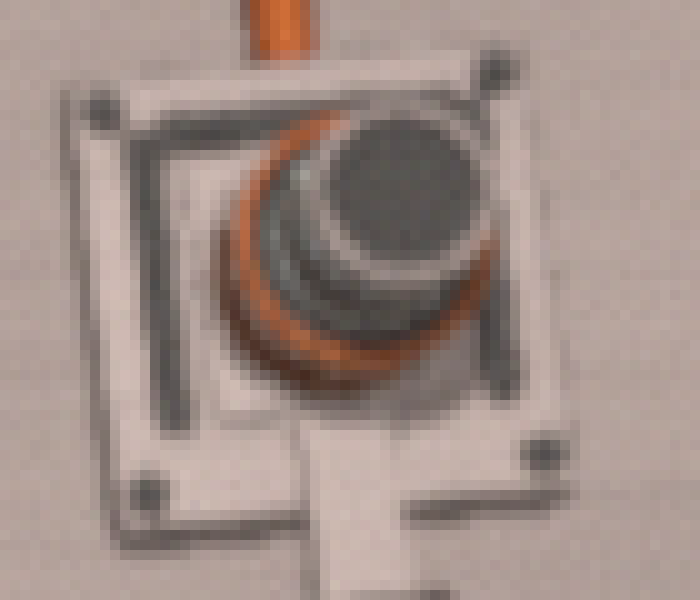

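```bash
python3 -c "
from h import *
print('canister',onz('top',(360.1,178.3),.129))"
python3 -m crank '{"dp":[[0,0,0.5],[0,0,1.5],[0,0,1.5],[0,0,1.5],[0,0,1.5],[0,0,1],[0,0,0.3],[0,0,0]],"delta_rot":[[0,0,0],[0,0,0],[0,0,0],[0,0,0],[0,0,0],[0,0,0],[0,0,0],[0,0,0]]}'
python3 -m crank '{"dp":[[0,0,0],[0,0,0],[0,0,0],[0,0,0],[0,0,0],[0,0,0],[0,0,0],[0,0,0]],"delta_rot":[[0,0,0],[0,0,0],[0,0,0],[0,0,0],[0,0,0],[0,0,0],[0,0,0],[0,0,0]]}' 1.5 20
python3 -c "
from h import *
goal(.504,.0134,.0127,.095)
im=ctrl.get_image('side')
cv2.imwrite('pics/d3.png',cv2.resize(im[150:270,190:340],None,fx=5,fy=5,interpolation=cv2.INTER_CUBIC)[:600])
"
```

```text
canister [ 0.64285913 -0.17391165  0.129     ]
time: 47.95
position: [0.5031, 0.0134, 0.0126]
tool_rot: [3.138, 0.149, -0.003]
ft_force: [-0.7, 0.3, -0.3]
grip_width: 0.576
time: 48.75
position: [0.5036, 0.0136, 0.0132]
tool_rot: [-3.138, -0.149, 0.001]
ft_force: [0.0, -0.3, 3.2]
grip_width: 0.271
t 48.75 pos [0.5036 0.0136 0.0132] F [ 0.  -0.3  3.2] grip 2.35 q [-0.69  0.25  0.68  2.04 -0.2   0.91  0.19]
 turn [-0.     0.001 -0.   ]  shift now-axes cm [0.04 0.03 0.05]  goal-axes cm [0.04 0.03 0.05]
```

View pics/d3.png

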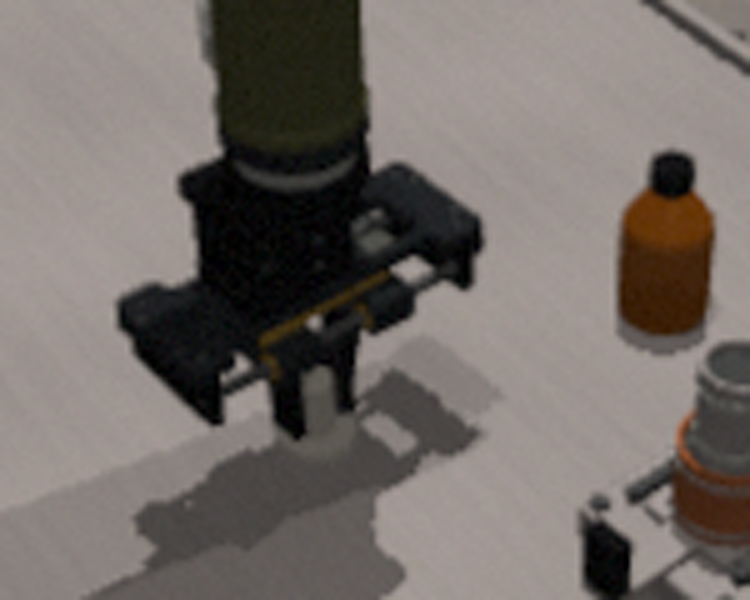

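```bash
python3 -m crank '{"dp":[[0,0,-0.7],[0,0,-2],[0,0,-3],[0,0,-3],[0,0,-3],[0,0,-3],[0,0,-2],[0,0,-1]],"delta_rot":[[0,0,0],[0,0,0],[0,0,0],[0,0,0],[0,0,0],[0,0,0],[0,0,0],[0,0,0]]}'
python3 -m crank '{"dp":[[1.2,2,0],[2.2,3.6,0],[2.2,3.6,0],[2.2,3.6,0],[2.2,3.6,0],[2.1,3.5,0],[0,0,0],[0,0,0]],"delta_rot":[[0,0,0],[0,0,0],[0,0,0],[0,0,0],[0,0,0],[0,0,0],[0,0,0],[0,0,0]]}'
python3 -m crank '{"dp":[[0,0,0.5],[0,0,1],[0,0,1],[0,0,0.8],[0,0,0],[0,0,0],[0,0,0],[0,0,0]],"delta_rot":[[0,0,0],[0,0,0],[0,0,0],[0,0,0],[0,0,0],[0,0,0],[0,0,0],[0,0,0]]}'
python3 -c "
from h import *
goal(.6427,-.1738,.1360,.095)
im=ctrl.get_image('side')
cv2.imwrite('pics/d4.png',cv2.resize(im[110:250,250:400],None,fx=4,fy=4,interpolation=cv2.INTER_CUBIC)[:600])
"
```

```text
time: 49.6
position: [0.5042, 0.0134, 0.192]
tool_rot: [-3.137, -0.149, -0.003]
ft_force: [0.2, -0.5, 0.1]
grip_width: 0.271
time: 50.4
position: [0.6419, -0.1744, 0.1881]
tool_rot: [3.138, 0.145, -0.007]
ft_force: [-0.3, 0.6, -0.5]
grip_width: 0.27
time: 51.2
position: [0.6431, -0.1733, 0.1574]
tool_rot: [3.138, 0.149, -0.0]
ft_force: [0.2, 0.2, -1.4]
grip_width: 0.269
t 51.2 pos [ 0.6431 -0.1733  0.1574] F [ 0.2  0.2 -1.4] grip 2.34 q [-0.36  0.48  0.8   1.51 -0.35  1.31  0.57]
 turn [ 0.  0. -0.]  shift now-axes cm [-0.04  0.05  2.14]  goal-axes cm [-0.04  0.05  2.14]
```

View pics/d4.png

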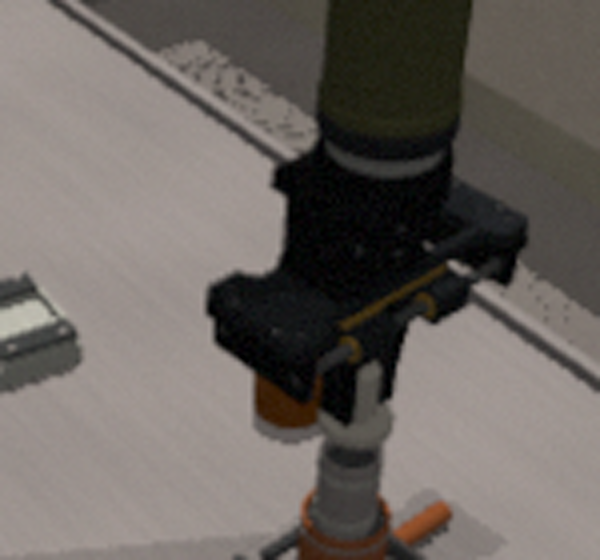

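```bash
python3 -c "
from h import *
f=lambda P:((proj('side',P)-[250,110]+.5)*4).round(0)
print('rim',f((.6428,-.1739,.129)),'flange top exp',f((.6431,-.1733,.158)))
im=cv2.imread('pics/d4.png')[380:560,270:440]
cv2.imwrite('pics/d4z.png',cv2.resize(im,None,fx=3.3,fy=3.3))
"
```

```text
rim [351. 451.] flange top exp [355. 415.]
```

View pics/d4z.png

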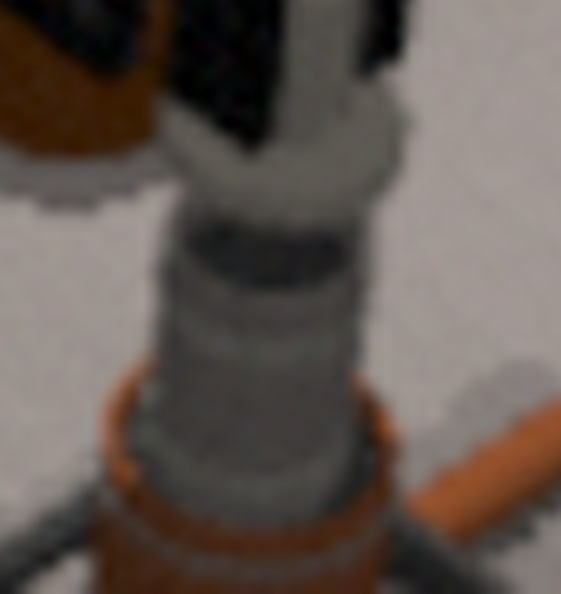

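```bash
python3 -m crank '{"dp":[[-0.04,0.05,0.3],[0,0,0.4],[0,0,0.4],[0,0,0.3],[0,0,0.2],[0,0,0.2],[0,0,0],[0,0,0]],"delta_rot":[[0,0,0],[0,0,0],[0,0,0],[0,0,0],[0,0,0],[0,0,0],[0,0,0],[0,0,0]]}'
python3 -m crank '{"dp":[[0,0,0.1],[0,0,0.1],[0,0,0.1],[0,0,0.05],[0,0,0],[0,0,0],[0,0,0],[0,0,0]],"delta_rot":[[0,0,0],[0,0,0],[0,0,0],[0,0,0],[0,0,0],[0,0,0],[0,0,0],[0,0,0]]}'
python3 -c "
from h import *
goal(.6427,-.1738,.1360,.095)
im=ctrl.get_image('side')
cv2.imwrite('pics/d5.png',cv2.resize(im[160:250,290:390],None,fx=6,fy=6,interpolation=cv2.INTER_CUBIC)[:600])
"
```

```text
time: 52.05
position: [0.6425, -0.1737, 0.1388]
tool_rot: [3.138, 0.149, -0.001]
ft_force: [-0.1, -0.4, -0.4]
grip_width: 0.267
time: 52.85
position: [0.6426, -0.1737, 0.1363]
tool_rot: [-3.138, -0.149, 0.0]
ft_force: [-1.5, 1.1, 4.7]
grip_width: 0.269
t 52.85 pos [ 0.6426 -0.1737  0.1363] F [-1.5  1.1  4.7] grip 2.34 q [-0.36  0.49  0.79  1.53 -0.36  1.27  0.58]
 turn [-0.  0.  0.]  shift now-axes cm [0.01 0.01 0.03]  goal-axes cm [0.01 0.01 0.03]
```

View pics/d5.png

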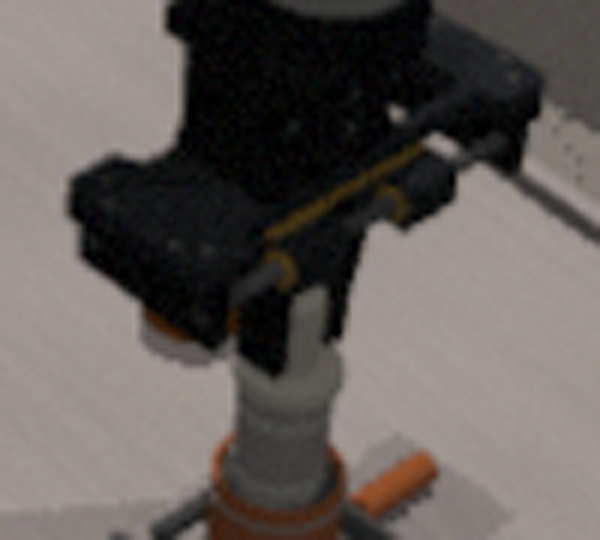

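```bash
python3 -m crank '{"dp":[[0,0,0],[0,0,0],[0,0,0],[0,0,0],[0,0,0],[0,0,0],[0,0,0],[0,0,0]],"delta_rot":[[0,0,0],[0,0,0],[0,0,0],[0,0,0],[0,0,0],[0,0,0],[0,0,0],[0,0,0]]}' 5
python3 -m crank '{"dp":[[0,0,-0.5],[0,0,-1],[0,0,-2],[0,0,-2],[0,0,-2],[0,0,-1],[0,0,-0.5],[0,0,0]],"delta_rot":[[0,0,0],[0,0,0],[0,0,0],[0,0,0],[0,0,0],[0,0,0],[0,0,0],[0,0,0]]}'
python3 -m crank '{"dp":[[-1,-2,0],[-2,-4,0],[-2,-4,0],[-2,-4,0],[-1,-2,0],[0,0,0],[0,0,0],[0,0,0]],"delta_rot":[[0,0,0],[0,0,0],[0,0,0],[0,0,0],[0,0,0],[0,0,0],[0,0,0],[0,0,0]]}'
python3 -m crank '{"dp":[[0,0,0],[0,0,0],[0,0,0],[0,0,0],[0,0,0],[0,0,0],[0,0,0],[0,0,0]],"delta_rot":[[0,0,0],[0,0,0],[0,0,0],[0,0,0],[0,0,0],[0,0,0],[0,0,0],[0,0,0]]}'
python3 -c "
from h import *
goal(.6427,-.1738,.1360,.095)
im=ctrl.get_image('side');t=ctrl.get_image('top')
cv2.imwrite('pics/d6.png',cv2.resize(im[190:290,290:390],None,fx=6,fy=6,interpolation=cv2.INTER_CUBIC)[:600])
cv2.imwrite('pics/d6t.png',cv2.resize(t[160:220,320:390],None,fx=10,fy=10,interpolation=cv2.INTER_NEAREST))
cv2.imwrite('pics/d6f.png',t)
"
```

```text
time: 53.7
position: [0.6424, -0.1736, 0.1353]
tool_rot: [3.138, 0.149, -0.001]
ft_force: [-0.8, 0.5, -0.5]
grip_width: 0.576
time: 54.5
position: [0.6427, -0.1737, 0.2258]
tool_rot: [3.138, 0.149, -0.0]
ft_force: [-0.6, -0.6, -0.7]
grip_width: 0.575
time: 55.3
position: [0.5479, -0.0235, 0.2251]
tool_rot: [3.137, 0.146, -0.002]
ft_force: [-0.7, -0.7, 0.1]
grip_width: 0.576
time: 56.1
position: [0.5477, -0.0218, 0.2254]
tool_rot: [-3.138, -0.149, 0.001]
ft_force: [0.5, -0.5, 0.8]
grip_width: 0.576
t 56.1 pos [ 0.5477 -0.0218  0.2254] F [ 0.5 -0.5  0.8] grip 5.01 q [-0.75  0.11  0.81  1.71 -0.08  1.35  0.17]
 turn [-0.     0.001  0.   ]  shift now-axes cm [ 8.02 16.03  8.93]  goal-axes cm [ 8.02 16.03  8.94]
```

View pics/d6.png

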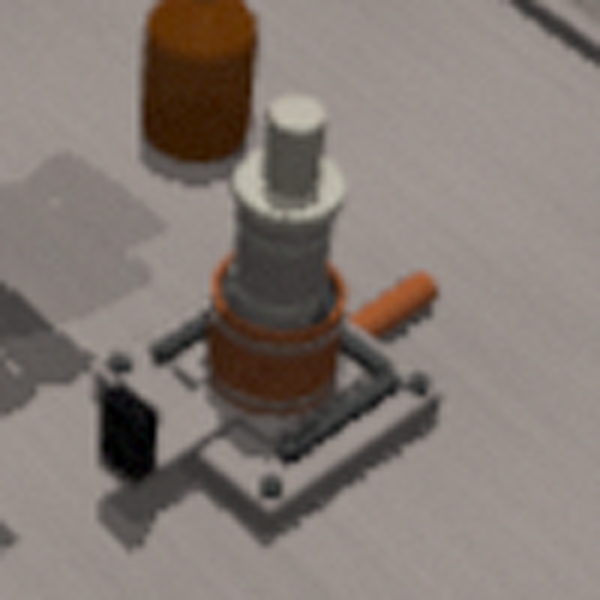

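View pics/d6t.png

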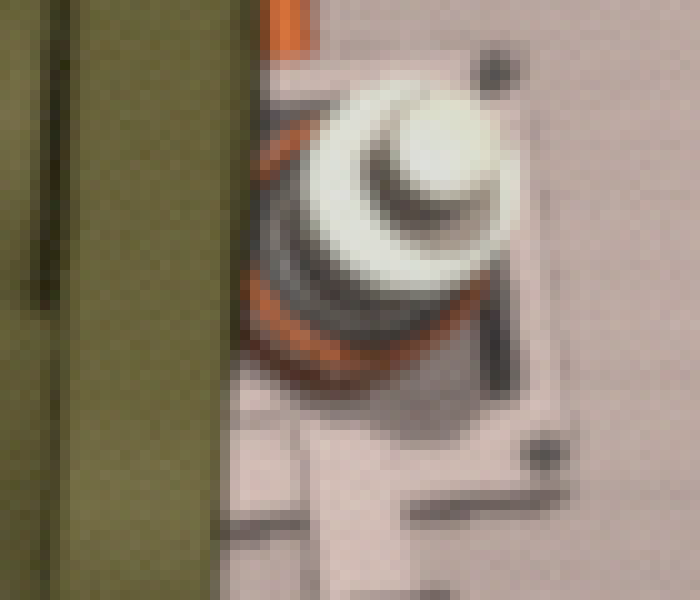

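View pics/d6f.png

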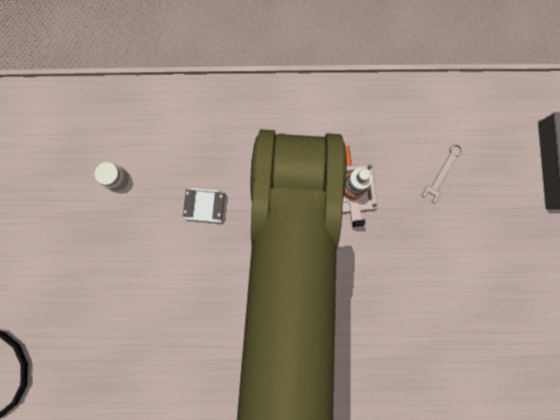

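```bash
python3 -c "
from h import *
print(onz('top',(363.8,173.7),.175),onz('top',(360.6,178),.137))
# side: flange centre, knob top
print(onz('side',(290+297/6-.5,190+112/6-.5),.175),onz('side',(290+289/6-.5,190+187/6-.5),.137))
ctrl.close_job()"
```

```text
[ 0.64252026 -0.17313411  0.175     ] [ 0.6417999  -0.17349606  0.137     ]
[ 0.64264525 -0.17442816  0.175     ] [ 0.64074961 -0.17653446  0.137     ]
the job is handed in; nothing more can be done
```

The filter is rebuilt on its base and the job is handed in at about 56 s of the 128 s allowed. No verdict was reported.

I slid the screen plate out level by its tab and laid it between the rails. The cartridge, canister and cap followed, each released before I fetched the next.

**Last checks**
- **Position:** Seat centre measured at (0.643, -0.174). In the camera views, plate, cartridge, canister and knob top each came out within about 2 mm of it. The cap's flange read up to 3–4 mm off in the side view.
- **Seating:** The cartridge, canister and cap each touched down within about 1 mm of the height expected, and the plate at its expected height. The stack looks upright in the last side picture.
- **Bystanders:** The jar and wrench stand where they were in the last overhead view. There the arm hid the bottle, which looked upright in the last side view. The gripper stayed clear of all three.

**One disagreement:** the reported tool height does not fit the stated 19 mm fingertip length. The pictures showed the fingertips well above where the state put them, so I lowered them onto bare table. They touched at a reported height of -7 mm, pressing with about 20 N, which makes the real height about 26 mm more than reported. I used that correction for all later heights, and it held at every contact.

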